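# Feed coupons from the magazine onto the gauge rail and run the slide under the indicator

## Task

Draw the brass slide fully out to its loading stop, then feed every steel coupon out of the bottom of the magazine with its pusher and lay them all, with any that lie loose on the slab, flat along the narrow steel rail on the slide, lengthwise in a row, each lying level on the rail and none overhanging the rail's ends. When all are on, run the slide fully home against its other stop under the dial indicator with the coupons still lying on the rail, and let go. Do not strike the indicator or disturb the height block and the brass weight; a coupon that falls off must be put back.

Things in the scene. Friction and masses are not known exactly. Their poses are not given: they have to be found in the camera images.
- slide (a joint): travel of the brass slide along the dovetail groove in the granite slab, m: 0 = drawn out at the loading stop, 0.15 = fully home under the indicator; stays where left (friction 2 N, drag 8 N per m/s), stopped at both ends. The slide: a brass plate 60 mm wide, 300 mm long, 6 mm thick, lying on the slab, with a steel rail and a knob on it
- slab: dark grey granite slab, fixed, 260 (x) x 560 (y) x 30 mm; origin under its centre, z up; y is the direction in which the slide runs home, along the slab's middle. Two low steel stop bars, 84 mm long (x) and 11 mm high, cross the groove at y = 209 and -253 mm
- rail_top (a point): centre of the top face of the steel rail on the slide, 50 mm above the table; moves with the slide; axes as slab. The rail is 14 mm wide (x), 250 mm long (y) and stands 14 mm above the brass plate. Four coupons fit along it in a row, e.g. at 60 mm spacing
- slide_knob (a point): grip point of the slide's upright brass knob, a round post 18 mm in diameter, its top 10 mm above this point (72 mm above the table), the brass plate 26 mm below this point; it stands 152 mm from the rail's centre towards -y, 27 mm clear of the rail's end; axes as slab
- indicator: chrome dial test indicator on a column, fixed to the slab. Origin on the slab's top under the stylus, on the rail's line, 117 mm beyond the rail's +y end when the slide is drawn out; with the slide home it stands over the rail, stylus tip 5 mm above the coupons' tops. Arm and dial hang 90 to 135 mm above the slab; the column (222 mm tall) stands 103 mm towards +x; axes as slab
- magazine: fixed gravity magazine: green bed 50 mm wide with a shaft of four aluminium corner angles (open sides, clear fixed cap, top 65 mm above the table, front face at x = 27.5 mm) holding the coupons stacked flat, lengthwise along x. Origin on the table under the shaft's centre; x is the direction of delivery, z up. Only the bottom coupon can pass the 11.5 mm high exit at the front
- tongue (a point): point on the magazine's delivery tongue (63 mm in front of magazine, 22 mm above the table, level with the shaft's floor) over which a pushed-out coupon lies centred, lengthwise along x; the tongue is 18 mm wide, so the coupon overhangs it by 6 mm on both sides; it ends 34 mm further on in a lip 5 mm high. Axes as magazine
- pusher (a joint): travel of the magazine's pusher, m: 0 = at rest behind the stack, 0.068 = fully forward, the bottom coupon then being wholly out on the tongue. A spring (3.2 N at rest, 5.9 N fully forward) returns it; with the drag of the stack a push may take up to 15 N. The stack drops onto the floor only when the pusher is back at 0
- pusher_knob (a point): grip point of the pusher's upright black knob, a round post 16 mm in diameter, this point 50 mm above the table, its top 13 mm higher, free for 17 mm below; at rest 120 mm behind magazine (-x); moves with the pusher along +x. Axes as magazine
- coupon1: a bright steel coupon, a flat bar piece 44 x 30 x 8 mm, 83 g; origin at its centre, x along its 44 mm length, y across its 30 mm width, z through its thickness (either face may be up; all coupons are alike). It starts in the magazine's stack; there are three or four coupons in all, and the pose of an absent one is None
- coupon2: a bright steel coupon, a flat bar piece 44 x 30 x 8 mm, 83 g; origin at its centre, x along its 44 mm length, y across its 30 mm width, z through its thickness (either face may be up; all coupons are alike). It starts in the magazine's stack; there are three or four coupons in all, and the pose of an absent one is None
- coupon3: a bright steel coupon, a flat bar piece 44 x 30 x 8 mm, 83 g; origin at its centre, x along its 44 mm length, y across its 30 mm width, z through its thickness (either face may be up; all coupons are alike). It starts in the magazine's stack; there are three or four coupons in all, and the pose of an absent one is None
- coupon4: a bright steel coupon, a flat bar piece 44 x 30 x 8 mm, 83 g; origin at its centre, x along its 44 mm length, y across its 30 mm width, z through its thickness (either face may be up; all coupons are alike). It starts lying flat on the slab beside the slide; there are three or four coupons in all, and the pose of an absent one is None
- coupon5: a bright steel coupon, a flat bar piece 44 x 30 x 8 mm, 83 g; origin at its centre, x along its 44 mm length, y across its 30 mm width, z through its thickness (either face may be up; all coupons are alike). It starts lying flat on the slab beside the slide; there are three or four coupons in all, and the pose of an absent one is None
- height_block: small stepped cast aluminium height block, 40 x 50 x 38 mm, standing on the slab near its robot-side edge: leave alone; origin under its centre
- weight: brass weight with a knob, 40 mm in diameter, 62 mm tall: leave alone; origin under its centre
There are look-alikes about, which are no part of the job. What is shaped like the coupon5 but black or purple is not meant.

How it is judged (in metres and radians):
On the way, in this order (a step that is already met when the one before it is completed fails the run):
1. the slide is drawn fully out to its loading stop (value of joint slide below 0.006 m), for 0.1 s.
2. every coupon lies level and lengthwise on the rail, released (z of coupon1 in the frame of rail_top between 0.0015 and 0.0065 m and x of coupon1 in the frame of rail_top between -0.01 and 0.01 m and y of coupon1 in the frame of rail_top between -0.105 and 0.105 m and angle between the z axis of each of coupon1, coupon2, coupon3, coupon4, coupon5 and the z axis of rail_top, either way round below 0.1 rad and angle between the x axis of each of coupon1, coupon2, coupon3, coupon4, coupon5 and the y axis of rail_top, either way round below 0.26 rad and linear speed of each of coupon1, coupon2, coupon3, coupon4, coupon5 below 0.03 m/s and contact force between each of coupon1, coupon2, coupon3, coupon4, coupon5 and the fingers below 0.3 N and z of coupon2 in the frame of rail_top between 0.0015 and 0.0065 m and x of coupon2 in the frame of rail_top between -0.01 and 0.01 m and y of coupon2 in the frame of rail_top between -0.105 and 0.105 m and z of coupon3 in the frame of rail_top between 0.0015 and 0.0065 m and x of coupon3 in the frame of rail_top between -0.01 and 0.01 m and y of coupon3 in the frame of rail_top between -0.105 and 0.105 m and z of coupon4 in the frame of rail_top between 0.0015 and 0.0065 m and x of coupon4 in the frame of rail_top between -0.01 and 0.01 m and y of coupon4 in the frame of rail_top between -0.105 and 0.105 m and z of coupon5 in the frame of rail_top between 0.0015 and 0.0065 m and x of coupon5 in the frame of rail_top between -0.01 and 0.01 m and y of coupon5 in the frame of rail_top between -0.105 and 0.105 m), for 0.2 s.
3. the slide is fully home with every coupon on the rail (value of joint slide above 0.145 m and z of coupon1 in the frame of rail_top between 0.0015 and 0.0065 m and x of coupon1 in the frame of rail_top between -0.01 and 0.01 m and y of coupon1 in the frame of rail_top between -0.105 and 0.105 m and angle between the z axis of each of coupon1, coupon2, coupon3, coupon4, coupon5 and the z axis of rail_top, either way round below 0.1 rad and angle between the x axis of each of coupon1, coupon2, coupon3, coupon4, coupon5 and the y axis of rail_top, either way round below 0.26 rad and contact force between each of coupon1, coupon2, coupon3, coupon4, coupon5 and the fingers below 0.3 N and z of coupon2 in the frame of rail_top between 0.0015 and 0.0065 m and x of coupon2 in the frame of rail_top between -0.01 and 0.01 m and y of coupon2 in the frame of rail_top between -0.105 and 0.105 m and z of coupon3 in the frame of rail_top between 0.0015 and 0.0065 m and x of coupon3 in the frame of rail_top between -0.01 and 0.01 m and y of coupon3 in the frame of rail_top between -0.105 and 0.105 m and z of coupon4 in the frame of rail_top between 0.0015 and 0.0065 m and x of coupon4 in the frame of rail_top between -0.01 and 0.01 m and y of coupon4 in the frame of rail_top between -0.105 and 0.105 m and z of coupon5 in the frame of rail_top between 0.0015 and 0.0065 m and x of coupon5 in the frame of rail_top between -0.01 and 0.01 m and y of coupon5 in the frame of rail_top between -0.105 and 0.105 m), for 0.2 s.
At the end, for the whole second after the job is handed in: The slide is home (joint above 0.145), the pusher is back (below 0.010), and every coupon present lies still on the rail, not held: centre 1.5 to 6.5 mm above the rail's top, within 10 mm of its line and 105 mm of its middle, level within 0.1 rad, lengthwise within 0.26 rad (all of step 3 and value of joint pusher below 0.01 m and linear speed of each of coupon1, coupon2, coupon3, coupon4, coupon5 below 0.03 m/s); the robot touches nothing.
It fails at once if the robot strikes the indicator (contact force between any of the fingers, the arm and indicator above 4 N).
It fails at once if the height block or the brass weight is moved by more than 30 mm (distance of any of height_block, weight from where it was at the start of the episode above 0.03 m).
Of coupon3, coupon4, coupon5 only 1 to 2 are there at a start; the rules pass over those that are not, and their reading is None.
At some moment in a run one of coupon1, coupon2, coupon3, coupon4, coupon5 may be knocked a few centimetres aside while the robot is not near it.
Once in a run the grip may slacken for a moment while it holds something.
It also fails if it takes over 210 s, if anything falls off the work surface, if the arm or the gripper's body presses on something with over 40 N, if the wrist force passes 120 N, or if a joint passes its speed limit or range.

## Robot

A 6-joint arm with a two-finger parallel gripper is mounted at the origin on the work surface. World frame = base frame: x ahead of the robot, y to its left, z up, the work surface at z = 0. Lengths are in mm, angles in rad, forces in N, time in s.
With the tool pointing down it reaches from about 350 to 775 mm from the base axis. Payload 7.3 kg.
Tool frame: the origin (TCP) lies midway between the tips of the shut fingers; the grasp point (between the pads) lies 19 mm behind it; z points along the fingers, y is the line along which they close (so a half turn about z gives the same grasp; the last joint's range is limited). The gripper opens to 92 mm and grips with 3 to 60 N. Pads are 19 mm wide; open, the fingers measure 130 mm over their backs; the gripper's body (75 mm by 190 mm) begins 47 mm behind the grasp point.
Start: joints at [-1.426, 0.342, 1.524, -0, 1.275, -0.146], TCP at [150.55, -502.971, 226.741] pointing down, gripper open.
Joint ranges: [-2.53, 2.53], [-0.77, 2.02], [0.04, 2.7], [-1, 4.14], [0.28, 2.66], [-3.11, 3.11]. Speed limits (rad/s): [2.57, 2.57, 3.14, 3.14, 3.14, 3.14].

## Interface

Orientations are given as [roll, pitch, yaw] about the fixed x, y, z axes, in that order (R = Rz(yaw) Ry(pitch) Rx(roll)).
In Python, from plant import readout, vision, order, models gives the robot as it stands. The module is installed in compiled form; this text tells all that it offers.
- The arm moves only by the tool step_arm, never from a script. Its argument "series" is text: rows parted by semicolons, each of 7 numbers parted by spaces: the gripper's target within -1 to 1 (shut at 1, half-way at 0, fully open at -1), then the shift along the tool's x, y, z each as a share of 80 mm, from -1 to 1, then the turn, a rotation vector about the tool's x, y, z each as a share of 2 pi rad, from -1 to 1. In form: jaw x y z ax ay az; .... A call has 1 to 20 rows; each row is the pose to reach, as a shift and turn from the pose commanded when the call began, along the tool's axes at that moment, turning the shorter way round; what a row does not reach only later rows make up. A row lasts 1/10 s, in which the tool goes at most 50 mm and 8.59 degrees, less where a joint would pass 70% of its speed; a pose out of reach is approached as far as the arm can. A call with a number of a shift or a turn outside -1 to 1 is refused whole. A call with a gripper value outside its range is refused whole. The fingers move at their own pace and stop on an object; the grip force is fixed at half the most. Time passes only in rows, so rows that repeat a pose let the fingers close. It gives the time, the measured TCP pose, the force, the opening and the grip force at its end, in the units of the state.
- readout.get_obs(): the state, without advancing time (a new reading comes with each control period).
- vision.capture(name): name is "scene" or "side" or "wrist"; returns a dict with "frame" (420x560x3 uint8, red, green, blue), "depth" (420x560 float32, mm along the optical axis (not along the pixel's ray), 0 where there is no reading), "fovy" (degrees; the focal length in pixels is half the picture's height over the tangent of half this angle, whatever the lens; pixels are square), "cx", "cy" (the principal point, pixels), "rvec" (rotation vector, rad) and "tvec" (3), from world to camera coordinates, as OpenCV has them; the wrist camera has in their place "mount" (4x4, takes a point from camera to tool coordinates, whose origin is the TCP and whose axes are the flange's). Camera axes: x right, y down, z forward; pixel columns grow to the right and rows downward; lengths in mm; the calibration is good to about 2 mm. A picture is of the moment at which its call begins: read the wrist's pose just before it.
- order.close_job(): hands the job in; it is judged then, once.
Trained networks look in a picture, given as the dict that the camera call returned (one of the last four; its "shot" number tells which), for a name from the list of things; names that differ only in an ending like _2 or _b are one class to them, and where a whole thing is asked for, a point or a joint stands for the part that bears it (a point fixed in the world has none). Each returns a list of dicts, best first, with "p" (0 to 1); they miss things now and then, are a little off and sometimes report something else, mostly with a low value. They report only what shows in the picture. A call takes as long as a camera call. They do not tell look-alikes from the thing itself.
- models.look_for(picture, thing): "position" ([column, row] in pixels, amid what is visible of it).
- models.pinpoint(picture, thing): "position" ([column, row] in pixels: a listed point, or the origin of a listed thing).
The state is a dict: "time": time; "joint_positions": joint angles; "dq": joint speeds; "tau": joint torques, N m; "tool_pos": TCP position; "tcp_rot": TCP orientation; "contact_force": force on the tool from outside, world axes, zero at the start; "moment": the same for the moment, N m; "grip_width": finger opening in mm; "finger_force": force on a finger pad.
Only numpy, scipy, OpenCV 4.12 (cv2) and the standard library are available. Lean on these libraries where they do the work, as an engineer would, in place of code of your own. Each camera call takes 0.05 s, during which the arm holds its last target. There are 200 camera calls.

## Working session

There is one attempt and no reset: what is moved stays moved. The work goes in short steps, Python scripts to look and compute and a tool call to move; the robot and the scene stay as the last step left them, time stands still between calls to the robot, and variables do not carry over. Pictures are saved under pics/ and viewed, at most 14 in all, crops included, and the job is handed in when it is done.

Besides the shell and the picture viewer there is one more tool, called as name(argument=value, ...) on one line, values as JSON. step_arm: Moves the arm, as the interface text tells. Shift numbers are shares of 80 mm and turn numbers shares of 2 pi rad, none past 1 either way. Its arguments: {"type":"object","properties":{"series":{"type":"string"}},"required":["series"]}

```bash
mkdir -p pics; cat > h.py <<'E'
import numpy as np, cv2
from scipy.spatial.transform import Rotation as R
from plant import readout, vision, order, models
def obs(): return readout.get_obs()
def cam(name):
    o=obs(); c=vision.capture(name)
    c['f']=c['frame'].shape[0]/2/np.tan(np.radians(c['fovy'])/2)
    if 'mount' in c:
        T=np.eye(4);T[:3,:3]=R.from_euler('xyz',o['tcp_rot']).as_matrix();T[:3,3]=o['tool_pos']
        c['T']=T@np.array(c['mount'])
    else:
        M=np.eye(4);M[:3,:3]=cv2.Rodrigues(np.array(c['rvec'],float))[0];M[:3,3]=np.ravel(c['tvec'])
        c['T']=np.linalg.inv(M)
    return c
def ray(c,px):
    d=np.array([(px[0]-c['cx'])/c['f'],(px[1]-c['cy'])/c['f'],1.]);return c['T'][:3,3],c['T'][:3,:3]@d
def atz(c,px,z):
    o,d=ray(c,px);return o+d*(z-o[2])/d[2]
def cloud(c):
    h,w=c['depth'].shape;u,v=np.meshgrid(np.arange(w),np.arange(h));D=c['depth'].astype(float)
    P=np.stack([(u-c['cx'])/c['f']*D,(v-c['cy'])/c['f']*D,D],-1)
    P=P@c['T'][:3,:3].T+c['T'][:3,3];P[D==0]=np.nan;return P
def proj(c,p):
    q=np.linalg.inv(c['T'])@np.append(p,1.);return q[:2]/q[2]*c['f']+[c['cx'],c['cy']]
def save(c,n,crop=None,s=1):
    im=c['frame'][:,:,::-1]
    if crop: im=im[crop[1]:crop[3],crop[0]:crop[2]]
    cv2.imwrite('pics/'+n+'.png',cv2.resize(im,None,fx=s,fy=s,interpolation=cv2.INTER_CUBIC))
E
python3 - <<'E'
from h import *
o=obs();print({k:np.round(v,3) for k,v in o.items()})
for n in ('scene','side'):
    c=cam(n);save(c,n+'0',s=1.4);P=cloud(c);print(n,c['T'][:3,3].round(),c['fovy'])
    for t,z in [('slab',None),('rail_top',50),('slide_knob',62),('indicator',30),('magazine',0),('tongue',22),('pusher_knob',50),('coupon1',None),('height_block',30),('weight',30)]:
        for r in models.pinpoint(c,t)[:4]:
            u,v=map(int,np.round(r['position']));print(t,round(r['p'],2),(u,v),'depth',P[min(v,419),min(u,559)].round() if 0<=v<420 and 0<=u<560 else '', 'z',None if z is None else atz(c,r['position'],z).round(1))
E
```

```text
{'time': np.float64(0.0), 'joint_positions': array([-1.426,  0.343,  1.525, -0.   ,  1.275, -0.146]), 'dq': array([-0.   ,  0.001,  0.002, -0.   ,  0.002,  0.001]), 'tau': array([-2.0000e-03, -4.3124e+01, -2.4423e+01,  7.2000e-02,  5.6000e-02,
       -0.0000e+00]), 'tool_pos': array([ 150.46 , -502.557,  226.05 ]), 'tcp_rot': array([-3.14 , -0.   ,  0.291]), 'contact_force': array([ 0.583,  0.403, -0.212]), 'moment': array([ 0.026, -0.005, -0.039]), 'finger_force': np.float64(0.0), 'grip_width': np.float64(91.969)}
scene [1379.  400.  684.] 54.00283331272958
slab 0.61 (309, 257) depth [601. 162.  32.] z None
rail_top 0.96 (301, 241) depth [568. 130.  50.] z [568.5 129.4  50. ]
slide_knob 0.69 (247, 228) depth [584. -14.  69.] z [574.9 -18.2  62. ]
slide_knob 0.17 (311, 256) depth [594. 165.  30.] z [631.  176.2  62. ]
indicator 0.92 (376, 254) depth [649. 329. 121.] z [530.6 317.5  30. ]
magazine 0.95 (174, 212) depth [ 527. -284.   29.] z [ 491.5 -312.3    0. ]
tongue 0.88 (160, 219) depth [ 567. -306.   24.] z [ 563.3 -307.8   22. ]
pusher_knob 0.71 (190, 182) depth [ 383. -313.   
[... 669 characters left out ...]
-12.  64.] z [579.8 -15.9  62. ]
slide_knob 0.18 (248, 151) depth [ 584. -362.    1.] z [ 562.1 -230.5   62. ]
magazine 0.96 (272, 155) depth [ 502. -292.   23.] z [ 508.4 -339.8    0. ]
tongue 0.63 (251, 154) depth [ 565. -298.   21.] z [ 565.8 -295.9   22. ]
pusher_knob 0.77 (312, 148) depth [ 385. -306.   44.] z [ 385.2 -293.1   50. ]
coupon1 0.66 (312, 250) depth [367. 161.   9.] z None
coupon1 0.64 (312, 223) depth [371.  51.  10.] z None
coupon1 0.52 (275, 149) depth [ 494. -304.   37.] z None
coupon1 0.45 (272, 221) depth [463.  96.  39.] z None
height_block 0.93 (280, 271) depth [427. 291.  45.] z [429.8 270.5  30. ]
weight 0.96 (310, 328) depth [362. 424.  23.] z [361.6 430.   30. ]
```

View pics/scene0.png

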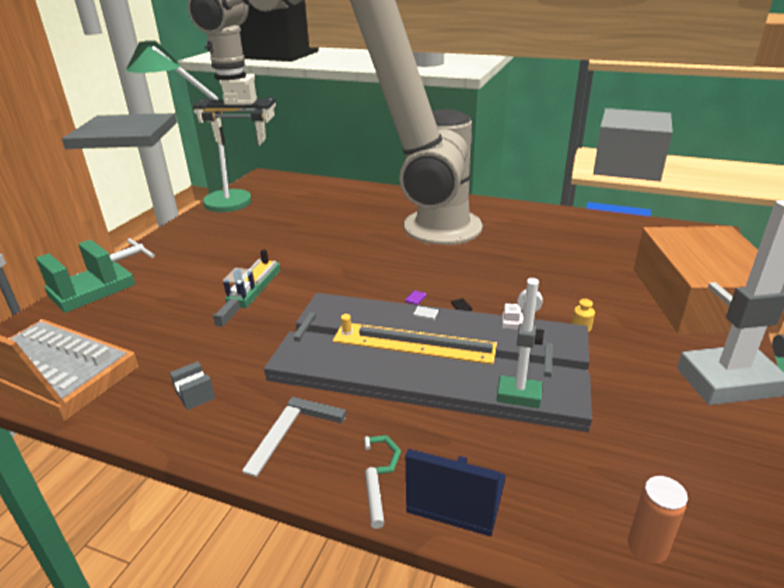

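View pics/side0.png

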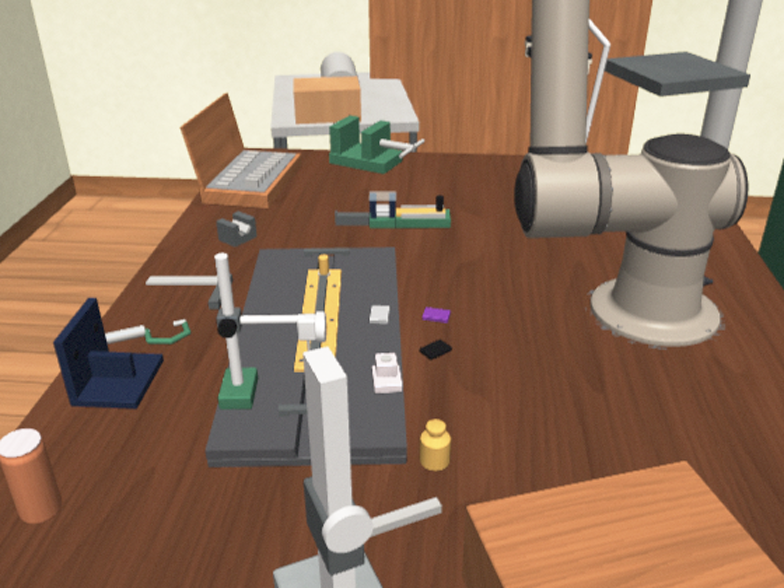

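step_arm(series="-1 0 0 -0.9 0 0 -0.2037;-1 0 0 -0.9 0 0 -0.2037;-1 0 0 -0.9 0 0 -0.2037;-1 0 0 -0.9 0 0 -0.2037;-1 0 0 -0.9 0 0 -0.2037;-1 0 0 -0.9 0 0 -0.2037;-1 0 0 -0.9 0 0 -0.2037;-1 0 0 -0.9 0 0 -0.2037;-1 0 0 -0.9 0 0 -0.2037;-1 0 0 -0.9 0 0 -0.2037")

```text
time: 2.1
tool_pos: [150.5, -502.9, 298.7]
tcp_rot: [3.142, 0.0, 1.571]
contact_force: [-0.3, 0.4, -0.7]
grip_width: 91.8
finger_force: 0.0
```

step_arm(series="-1 0.9 0.7 0 0 0 0;-1 0.9 0.7 0 0 0 0;-1 0.9 0.7 0 0 0 0")

```text
time: 2.4
tool_pos: [208.8, -427.7, 299.2]
tcp_rot: [3.14, -0.001, 1.572]
contact_force: [-0.9, 0.6, 0.2]
grip_width: 92.0
finger_force: 0.0
```

step_arm(series="-1 0.9 0.7 0 0 0 0;-1 0.9 0.7 0 0 0 0;-1 0.9 0.7 0 0 0 0")

```text
time: 2.7
tool_pos: [264.5, -356.2, 299.1]
tcp_rot: [3.14, -0.0, 1.572]
contact_force: [0.1, -1.2, 0.9]
grip_width: 91.7
finger_force: 0.0
```

step_arm(series="-1 0.9 0.7 0 0 0 0;-1 0.9 0.7 0 0 0 0;-1 0.9 0.7 0 0 0 0;-1 0.9 0.7 0 0 0 0;-1 0.9 0.7 0 0 0 0")

```text
time: 3.2
tool_pos: [318.1, -288.1, 298.7]
tcp_rot: [-3.141, 0.001, 1.569]
contact_force: [0.0, -0.2, 0.0]
grip_width: 91.9
finger_force: 0.0
```

```bash
python3 - <<'E'
from h import *
o=obs();print(o['time'],o['tool_pos'],o['tcp_rot'])
c=cam('wrist');save(c,'w1',s=1.2);print(np.round(c['mount'],3),c['fovy']);P=cloud(c)
for t in ('magazine','tongue','pusher_knob','coupon1'):
    for r in models.pinpoint(c,t)[:4]:
        u,v=map(int,np.round(r['position']));print(t,round(r['p'],2),(u,v),P[min(max(v,0),419),min(max(u,0),559)].round(1),atz(c,r['position'],{'magazine':0,'tongue':22,'pusher_knob':50,'coupon1':34}[t]).round(1))
E
```

```text
3.2 [ 318.0733741  -288.12757615  298.69892501] [-3.14123566e+00  6.91879676e-04  1.56901340e+00]
[[ 1.00000e-03 -9.58000e-01 -2.88000e-01  7.73480e+01]
 [ 1.00000e+00  1.00000e-03 -1.00000e-03  7.39000e-01]
 [ 1.00000e-03 -2.88000e-01  9.58000e-01 -1.57009e+02]
 [ 0.00000e+00  0.00000e+00  0.00000e+00  1.00000e+00]] 69.13770470439927
magazine 0.75 (396, 185) [ 477.1 -294.6   64.6] [ 504.  -308.6    0. ]
tongue 0.86 (445, 183) [ 566.  -301.3   19.9] [ 565.4 -301.    22. ]
pusher_knob 0.81 (321, 202) [ 380.6 -318.5   61.3] [ 382.5 -321.    50. ]
pusher_knob 0.7 (443, 185) [ 563.5 -304.2   20.1] [ 546.7 -297.2   50. ]
coupon1 0.53 (405, 192) [ 490.2 -304.1   64.1] [ 502.8 -311.    34. ]
```

step_arm(series="-1 0.96 0.69 0 0 0 0;-1 0.96 0.69 0 0 0 0;-1 0.96 0.69 0 0 0 0")

```text
time: 3.75
tool_pos: [375.6, -207.2, 298.8]
tcp_rot: [3.141, -0.001, 1.575]
contact_force: [0.2, -1.0, -0.4]
grip_width: 91.7
finger_force: 0.0
```

step_arm(series="-1 0.96 0.69 0 0 0 0;-1 0.96 0.69 0 0 0 0;-1 0.96 0.69 0 0 0 0")

```text
time: 4.05
tool_pos: [430.8, -130.6, 298.6]
tcp_rot: [3.141, -0.001, 1.575]
contact_force: [-0.1, -0.8, 0.3]
grip_width: 91.6
finger_force: 0.0
```

step_arm(series="-1 0.96 0.69 0 0 0 0;-1 0.96 0.69 0 0 0 0;-1 0.96 0.69 0 0 0 0")

```text
time: 4.35
tool_pos: [486.0, -54.3, 298.3]
tcp_rot: [3.141, -0.001, 1.574]
contact_force: [-0.0, -1.0, -0.4]
grip_width: 91.9
finger_force: 0.0
```

step_arm(series="-1 0.96 0.69 0 0 0 0;-1 0.96 0.69 0 0 0 0;-1 0.96 0.69 0 0 0 0;-1 0.96 0.69 0 0 0 0;-1 0.96 0.69 0 0 0 0")

```text
time: 4.85
tool_pos: [538.9, 18.6, 298.6]
tcp_rot: [-3.141, 0.001, 1.569]
contact_force: [0.6, 0.0, 0.8]
grip_width: 91.6
finger_force: 0.0
```

```bash
python3 - <<'E'
from h import *
o=obs();print(o['time'],o['tool_pos'],o['tcp_rot'])
c=cam('wrist');save(c,'w2',s=1.3);P=cloud(c)
for t,z in (('rail_top',50),('slide_knob',62),('coupon1',34),('indicator',30)):
    for r in models.pinpoint(c,t)[:3]:
        u,v=map(int,np.round(r['position']));print(t,round(r['p'],2),(u,v),P[min(max(v,0),419),min(max(u,0),559)].round(1),atz(c,r['position'],z).round(1))
# knob top and rail by depth
def st(m,n):
    Q=P[m];ctr=Q.mean(0);print(n,len(Q),ctr.round(1),'mid',((Q.min(0)+Q.max(0))/2).round(1));return Q
X,Y,Z=P[...,0],P[...,1],P[...,2]
near=(abs(X-575)<45)&(Y<230)
st((Z>66)&(Z<76)&near&(Y<60),'knob')
Q=st((Z>47)&(Z<53)&near,'rail');q=Q[:,:2]-Q[:,:2].mean(0);v=np.linalg.svd(q,full_matrices=0)[2][0];print('yaw',np.arctan2(-v[0],v[1]) if v[1]>0 else np.arctan2(v[0],-v[1]))
E
```

```text
4.85 [538.89766592  18.59167265 298.61220636] [-3.14094678e+00  7.25849219e-04  1.56919357e+00]
rail_top 0.61 (291, 87) [559.6 132.9  50.1] [559.4 132.6  50. ]
slide_knob 0.74 (305, 203) [579.  -10.5  70.8] [579.9 -13.1  62. ]
coupon1 0.96 (162, 151) [375.5  50.3   7.3] [385.1  53.5  34. ]
coupon1 0.55 (153, 77) [373.8 149.6   6.9] [384.1 146.3  34. ]
knob 144 [578.4 -16.5  70.7] mid [578.6 -17.5  69.5]
rail 2086 [562.1 126.   48.9] mid [564.7 104.9  49.9]
yaw 0.11390412866014087
```

View pics/w2.png

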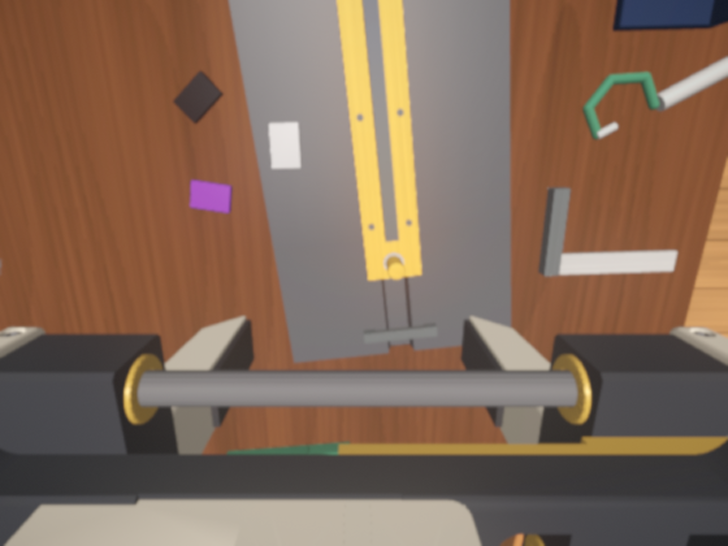

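step_arm(series="-1 -0.43 0.49 0.8 0 0 -0.0182;-1 -0.43 0.49 0.8 0 0 -0.0182;-1 -0.43 0.49 0.8 0 0 -0.0182;-1 -0.43 0.49 0.8 0 0 -0.0182")

```text
time: 5.5
tool_pos: [578.3, -14.5, 234.7]
tcp_rot: [-3.141, -0.0, 1.684]
contact_force: [-0.3, 0.6, 1.4]
grip_width: 91.7
finger_force: 0.0
```

step_arm(series="-0.3 0 0 1 0 0 0;-0.3 0 0 1 0 0 0;-0.3 0 0 1 0 0 0")

```text
time: 5.8
tool_pos: [576.3, -13.3, 152.6]
tcp_rot: [-3.136, -0.002, 1.685]
contact_force: [0.3, 0.6, 0.4]
grip_width: 72.0
finger_force: 0.0
```

step_arm(series="-0.3 0 0 0.4 0 0 0;-0.3 0 0 0.4 0 0 0;-0.3 0 0 0.4 0 0 0;-0.3 0 0 0.4 0 0 0")

```text
time: 6.2
tool_pos: [579.9, -14.3, 125.4]
tcp_rot: [3.138, 0.001, 1.685]
contact_force: [-0.8, -0.4, -0.2]
grip_width: 59.7
finger_force: 0.0
```

```bash
python3 - <<'E'
from h import *
o=obs();print(o['time'],o['tool_pos'],o['tcp_rot'])
c=cam('wrist');P=cloud(c);X,Y,Z=P[...,0],P[...,1],P[...,2]
m=(Z>66)&(Z<76)&(abs(X-578)<20)&(abs(Y+16)<20);print(m.sum(),np.nanmin(P[m],0),np.nanmax(P[m],0))
save(c,'w3')
E
```

```text
6.2 [579.92707067 -14.28314765 125.42092041] [3.13765539e+00 1.14155251e-03 1.68517605e+00]
442 [570.07299451 -26.29443209  66.03051023] [587.24953325  -8.70225174  72.94971653]
```

step_arm(series="-0.3 -0.03 0 0.98 0 0 0;-0.3 -0.03 0 0.98 0 0 0;-0.3 -0.03 0 0.98 0 0 0;-0.3 -0.03 0 0.98 0 0 0;1 -0.03 0 0.98 0 0 0;1 -0.03 0 0.98 0 0 0;1 -0.03 0 0.98 0 0 0;1 -0.03 0 0.98 0 0 0;1 -0.03 0 0.98 0 0 0;1 -0.03 0 0.98 0 0 0;1 -0.03 0 0.98 0 0 0;1 -0.03 0 0.98 0 0 0")

```text
time: 7.45
tool_pos: [578.3, -16.7, 44.4]
tcp_rot: [-3.14, -0.0, 1.685]
contact_force: [-4.7, -0.4, 5.0]
grip_width: 17.6
finger_force: 30.0
```

step_arm(series="1 -0.1 0 0 0 0 0;1 -0.2 0 0 0 0 0;1 -0.3 0 0 0 0 0;1 -0.4 0 0 0 0 0;1 -0.5 0 0 0 0 0;1 -0.58 0 0 0 0 0;1 -0.58 0 0 0 0 0")

```text
time: 8.15
tool_pos: [583.6, -63.6, 44.4]
tcp_rot: [-3.14, 0.0, 1.685]
contact_force: [-4.1, -3.1, 4.8]
grip_width: 17.5
finger_force: 30.0
```

step_arm(series="1 -0.04 0 0 0 0 0;1 -0.08 0 0 0 0 0;1 -0.08 0 0 0 0 0")

```text
time: 8.45
tool_pos: [584.2, -69.3, 44.4]
tcp_rot: [-3.14, -0.0, 1.685]
contact_force: [-4.7, -0.1, 5.5]
grip_width: 17.1
finger_force: 30.0
```

step_arm(series="1 -0.04 0 0 0 0 0;1 -0.08 0 0 0 0 0;1 -0.08 0 0 0 0 0")

```text
time: 8.75
tool_pos: [585.0, -75.6, 44.4]
tcp_rot: [-3.14, -0.0, 1.685]
contact_force: [-4.9, 0.0, 5.0]
grip_width: 17.2
finger_force: 30.0
```

Force in y still zero; keep going.

step_arm(series="1 -0.04 0 0 0 0 0;1 -0.08 0 0 0 0 0;1 -0.08 0 0 0 0 0")

```text
time: 9.05
tool_pos: [585.2, -78.2, 44.4]
tcp_rot: [-3.139, -0.006, 1.685]
contact_force: [-5.1, 14.5, 8.5]
grip_width: 17.2
finger_force: 30.0
```

step_arm(series="1 -0.04 0 0 0 0 0;1 -0.08 0 0 0 0 0;1 -0.08 0 0 0 0 0")

```text
time: 9.35
tool_pos: [585.4, -80.3, 44.1]
tcp_rot: [-3.139, -0.012, 1.685]
contact_force: [-4.5, 31.2, 9.1]
grip_width: 17.3
finger_force: 30.0
```

```bash
python3 - <<'E'
from h import *
c=cam('side');save(c,'s2',(180,120,360,300),4)
E
```

```text
(no output)
```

View pics/s2.png

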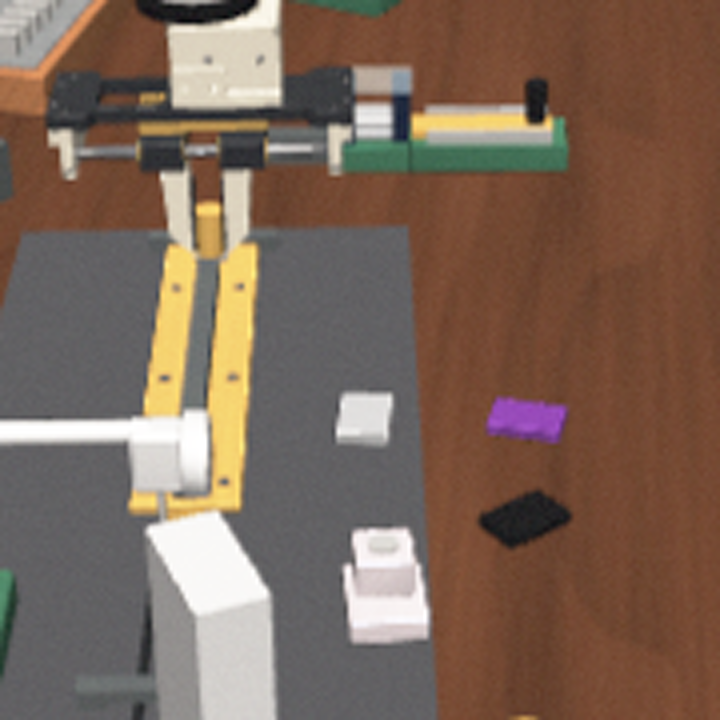

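step_arm(series="1 0.06 0 0 0 0 0;-0.2 0.06 0 0 0 0 0;-0.2 0.06 0 0 0 0 0;-0.2 0.06 0 0 0 0 0;-0.2 0.06 0 0 0 0 0")

```text
time: 9.9
tool_pos: [586.8, -83.9, 44.2]
tcp_rot: [3.141, 0.0, 1.684]
contact_force: [-0.1, -0.1, 0.3]
grip_width: 44.1
finger_force: 0.0
```

step_arm(series="-0.3 0 0 -0.5 0 0 0;-0.3 0 0 -1 0 0 0;-0.3 0 0 -1 0 0 0;-0.3 0 0 -1 0 0 0")

```text
time: 10.3
tool_pos: [587.1, -83.9, 125.2]
tcp_rot: [3.139, 0.001, 1.685]
contact_force: [0.8, 0.6, 0.2]
grip_width: 59.9
finger_force: 0.0
```

step_arm(series="-0.3 0.9 -0.6 -0.8 0 0 0;-0.3 0.9 -0.6 -0.8 0 0 0;-0.3 0.9 -0.6 -0.8 0 0 0")

```text
time: 10.6
tool_pos: [529.2, -15.0, 189.8]
tcp_rot: [3.141, -0.001, 1.687]
contact_force: [0.3, -0.2, -0.2]
grip_width: 59.9
finger_force: 0.0
```

step_arm(series="-0.3 0.95 -0.7 0 0 0 0;-0.3 0.95 -0.7 0 0 0 0;-0.3 0.95 -0.7 0 0 0 0;-0.3 0.95 -0.7 0 0 0 0;-0.3 0.95 -0.7 0 0 0 0")

```text
time: 11.1
tool_pos: [467.1, 51.1, 187.7]
tcp_rot: [-3.141, 0.0, 1.684]
contact_force: [-0.3, -1.0, 0.3]
grip_width: 59.9
finger_force: 0.0
```

```bash
cat >> h.py <<'E'
def blob(c,P,m,n,ksz=3):
    "largest connected blob of mask: min-area rect in world xy (centre, size, yaw of long side)"
    m=cv2.morphologyEx(m.astype(np.uint8),cv2.MORPH_OPEN,np.ones((ksz,ksz)))
    k,l,s,ce=cv2.connectedComponentsWithStats(m)
    out=[]
    for i in range(1,k):
        if s[i,4]<150: continue
        Q=P[l==i][:,:2].astype(np.float32);r=cv2.minAreaRect(Q);(w,h),a=r[1],np.radians(r[2])
        if w<h: a+=np.pi/2;w,h=h,w
        a=(a+np.pi/2)%np.pi-np.pi/2
        out.append((s[i,4],np.round(r[0],1),np.round((w,h),1),round(a,3),np.nanmedian(P[l==i][:,2]).round(1),ce[i].round()))
    for x in sorted(out,key=lambda x:-x[0])[:4]: print(n,*x)
E
python3 - <<'E'
from h import *
o=obs();print(o['time'],o['tool_pos'],o['tcp_rot'])
c=cam('wrist');P=cloud(c);X,Y,Z=P[...,0],P[...,1],P[...,2];save(c,'w4',s=1.3)
blob(c,P,(Z>34.5)&(Z<42)&(X<520),'coupon')
blob(c,P,(Z>46.5)&(Z<54),'rail')
F=c['frame'].astype(int);b=(F.min(2)>170)
blob(c,P,b&(Z>33)&(Z<44),'bright')
for r in models.pinpoint(c,'coupon4')[:3]: print(r['p'],r['position'],atz(c,r['position'],34).round(1))
E
```

```text
11.1 [467.09651325  51.10406362 187.66625992] [-3.14125176e+00  3.30247319e-04  1.68443868e+00]
coupon 1356 [466.  104.4] [43.9 29.9] -1.552 36.9 [279. 143.]
rail 3163 [565.8  94.5] [204.   14.9] -1.458 48.8 [382. 151.]
bright 1356 [466.  104.4] [43.9 29.9] -1.552 36.9 [279. 143.]
0.88 [190.5, 177.1] [379.1  60.3  34. ]
0.64 [274.3, 143.1] [461.1 104.3  34. ]
0.61 [192.3, 83.9] [377.7 150.   34. ]
```

View pics/w4.png

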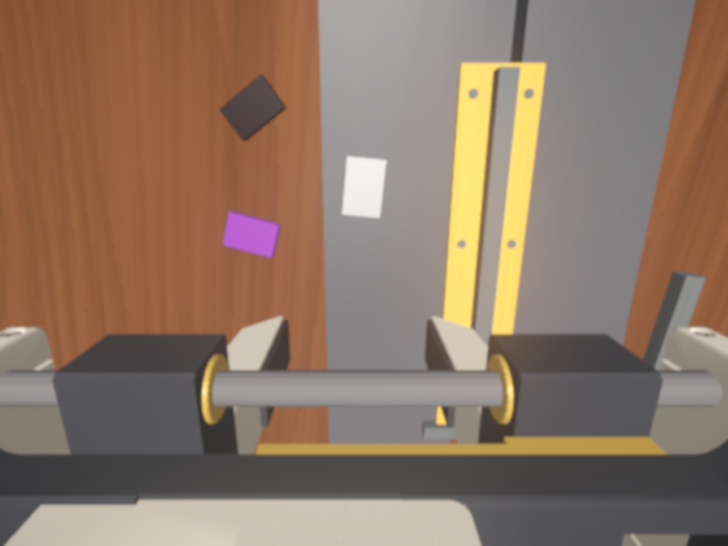

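step_arm(series="-0.3 0.664 0.062 0.94 0 0 0.015;-0.3 0.664 0.062 0.94 0 0 0.015;-0.3 0.664 0.062 0.94 0 0 0.015;-0.3 0.664 0.062 0.94 0 0 0.015;-0.3 0.664 0.062 0.94 0 0 0.015")

```text
time: 11.7
tool_pos: [466.5, 104.3, 114.1]
tcp_rot: [3.14, 0.0, 1.59]
contact_force: [0.5, 0.4, 1.3]
grip_width: 59.7
finger_force: 0.0
```

step_arm(series="-0.3 0 0 0.5 0 0 0;-0.3 0 0 0.9 0 0 0;-0.3 0 0 0.9 0 0 0;-0.3 0 0 0.9 0 0 0;-0.3 0 0 0.9 0 0 0")

```text
time: 12.2
tool_pos: [466.9, 104.9, 43.1]
tcp_rot: [3.138, -0.0, 1.59]
contact_force: [0.2, -0.2, 0.3]
grip_width: 59.3
finger_force: 0.0
```

step_arm(series="-0.3 0 0 0.125 0 0 0;-0.3 0 0 0.125 0 0 0;-0.3 0 0 0.125 0 0 0;1 0 0 0.125 0 0 0;1 0 0 0.125 0 0 0;1 0 0 0.125 0 0 0;1 0 0 0.125 0 0 0;1 0 0 0.125 0 0 0;1 0 0 0.125 0 0 0;1 0 0 0.125 0 0 0")

```text
time: 13.2
tool_pos: [465.3, 105.2, 31.1]
tcp_rot: [3.141, 0.0, 1.591]
contact_force: [0.5, 0.3, 0.4]
grip_width: 29.3
finger_force: 30.0
```

step_arm(series="1 0 0 -0.3 0 0 0;1 0 0 -0.7 0 0 0;1 0 0 -0.7 0 0 0;1 0 0 -0.7 0 0 0;1 0 0 -0.7 0 0 0")

```text
time: 13.7
tool_pos: [464.4, 105.1, 86.1]
tcp_rot: [-3.14, 0.0, 1.591]
contact_force: [-0.1, -0.4, -0.1]
grip_width: 29.6
finger_force: 30.0
```

step_arm(series="1 0.3 0.4 0 0 0 -0.015;1 0.686 0.9 0 0 0 -0.015;1 0.686 0.9 0 0 0 -0.015;1 0.686 0.9 0 0 0 -0.015;1 0.686 0.9 0 0 0 -0.015;1 0.686 0.9 0 0 0 -0.015")

```text
time: 14.3
tool_pos: [534.9, 160.7, 86.6]
tcp_rot: [-3.14, 0.0, 1.684]
contact_force: [0.2, -0.3, -0.8]
grip_width: 29.1
finger_force: 30.0
```

```bash
cat >> h.py <<'E'
RC=np.array([568.1,72.5]);SY=1.685
def rail(s,z): return np.array([*(RC+s*np.array([np.cos(SY),np.sin(SY)])),z])
def go(p,yaw):
    o=obs();M=R.from_euler('xyz',o['tcp_rot']);d=M.inv().apply(np.array(p)-o['tool_pos'])
    rv=(M.inv()*R.from_euler('xyz',[np.pi,0,yaw])).as_rotvec()
    print('t',round(float(o['time']),1),'at',o['tool_pos'].round(1),'w',o['grip_width'].round(1),'->',np.round(p,1),'shares',(d/80).round(3),'turn',(rv/2/np.pi).round(4))
E
python3 -c "
from h import *
go(rail(90,60),SY)"
```

```text
Traceback (most recent call last):
  File "h.py", line 46, in go
    print('t',round(float(o['time']),1),'at',o['tool_pos'].round(1),'w',o['grip_width'].round(1),'->',np.round(p,1),'shares',(d/80).round(3),'turn',(rv/2/np.pi).round(4))
                                                                        ^^^^^^^^^^^^^^^^^^^^^
AttributeError: 'float' object has no attribute 'round'
```

```bash
sed -i "s/o\['grip_width'\].round(1)/round(float(o['grip_width']),1)/" h.py
python3 -c "
from h import *
go(rail(90,60),SY)"
```

```text
t 14.3 at [534.9 160.7  86.6] w 29.1 -> [557.8 161.9  60. ] shares [-0.018  0.287  0.332] turn [-0.0003  0.     -0.0001]
```

step_arm(series="1 -0.018 0.287 0.1 0 0 0;1 -0.018 0.287 0.1 0 0 0;1 -0.018 0.287 0.3 0 0 0;1 -0.018 0.287 0.3 0 0 0;1 -0.018 0.287 0.3 0 0 0")

```text
time: 14.8
tool_pos: [558.3, 162.3, 63.2]
tcp_rot: [-3.14, 0.0, 1.685]
contact_force: [0.1, -0.5, -1.0]
grip_width: 29.6
finger_force: 30.0
```

step_arm(series="1 0 0 0.06 0 0 0;1 0 0 0.12 0 0 0;1 0 0 0.135 0 0 0;1 0 0 0.135 0 0 0;1 0 0 0.135 0 0 0")

```text
time: 15.3
tool_pos: [559.1, 162.7, 52.4]
tcp_rot: [3.141, 0.0, 1.685]
contact_force: [0.6, -0.1, -1.2]
grip_width: 29.2
finger_force: 30.0
```

step_arm(series="1 0 -0.01 0.015 0 0 0;1 0 -0.01 0.015 0 0 0;0 0 -0.01 0.015 0 0 0;0 0 -0.01 0.015 0 0 0;0 0 -0.01 0.015 0 0 0;0 0 -0.01 0.015 0 0 0")

```text
time: 15.9
tool_pos: [558.3, 162.5, 51.1]
tcp_rot: [3.142, 0.0, 1.685]
contact_force: [-0.1, 0.3, -0.2]
grip_width: 46.2
finger_force: 0.0
```

step_arm(series="0 0 0 -0.3 0 0 0;0 0 0 -0.9 0 0 0;0 0 0 -0.9 0 0 0;0 0 0 -0.9 0 0 0")

```text
time: 16.3
tool_pos: [559.0, 162.7, 124.4]
tcp_rot: [3.139, 0.0, 1.685]
contact_force: [-0.1, -0.2, -1.2]
grip_width: 45.8
finger_force: 0.0
```

step_arm(series="0 -0.9 0 -0.5 0 0 0;0 -0.9 0 -0.5 0 0 0;0 -0.9 0 -0.5 0 0 0;0 -0.9 0 -0.5 0 0 0")

```text
time: 16.7
tool_pos: [566.0, 90.7, 162.0]
tcp_rot: [-3.14, -0.0, 1.683]
contact_force: [-0.0, -0.3, -1.2]
grip_width: 45.7
finger_force: 0.0
```

```bash
cat >> h.py <<'E'
def onrail(c):
    P=cloud(c);F=c['frame'].astype(int);m=(F.min(2)>150)&(P[...,2]>40)&(P[...,2]<66)
    m=cv2.morphologyEx(m.astype(np.uint8),cv2.MORPH_OPEN,np.ones((3,3)))
    k,l,s,ce=cv2.connectedComponentsWithStats(m)
    e=np.array([np.cos(SY),np.sin(SY)])
    for i in range(1,k):
        if s[i,4]<120: continue
        Q=P[l==i];r=cv2.minAreaRect(Q[:,:2].astype(np.float32));d=np.array(r[0])-RC
        (w,h),a=r[1],np.radians(r[2])
        if w<h: a+=np.pi/2;w,h=h,w
        print('rail s',round(d@e,1),'x',round(d@[e[1],-e[0]],1),'size',round(w,1),round(h,1),'dyaw',round((a-SY+np.pi/2)%np.pi-np.pi/2,3),'z',np.median(Q[:,2]).round(1),'spread',np.percentile(Q[:,2],[3,97]).round(1))
E
python3 - <<'E'
from h import *
c=cam('wrist');onrail(c);save(c,'w5')
P=cloud(c);Z=P[...,2];blob(c,P,(Z>46.5)&(Z<51.5),'rail')
p=[500,-305,0]
go([527,-302,250],0.1)
E
```

```text
rail s 89.6 x 0.9 size 46.3 29.9 dyaw 0.005 z 56.9 spread [55.3 58.2]
rail 1959 [568.2  74.9] [128.7  13.8] -1.455 49.0 [275. 216.]
rail 311 [581.2 -37.3] [29.6 12.7] -1.452 49.1 [275. 325.]
rail 270 [555.2 190.3] [13.4 11.7] 0.115 48.8 [275.  90.]
t 16.8 at [565.6  91.4 161.6] w 45.6 -> [ 527 -302  250] shares [-4.83  -1.041 -1.105] turn [-0.0004  0.0003  0.2522]
```

step_arm(series="-0.2 -0.966 -0.426 -0.4 0 0 0;-0.2 -0.966 -0.426 -0.4 0 0 0;-0.2 -0.966 -0.426 -0.4 0 0 0")

```text
time: 17.05
tool_pos: [540.8, 8.2, 195.6]
tcp_rot: [3.141, 0.001, 1.683]
contact_force: [0.4, -0.0, 0.9]
grip_width: 55.0
finger_force: 0.0
```

step_arm(series="-0.2 -0.966 -0.426 -0.4 0 0 0;-0.2 -0.966 -0.426 -0.4 0 0 0;-0.2 -0.966 -0.426 -0.4 0 0 0")

```text
time: 17.35
tool_pos: [516.3, -72.3, 227.7]
tcp_rot: [3.141, 0.001, 1.683]
contact_force: [-0.6, 0.7, -0.3]
grip_width: 55.0
finger_force: 0.0
```

step_arm(series="-0.2 -0.966 -0.426 0 0 0 0;-0.2 -0.966 -0.426 0 0 0 0;-0.2 -0.966 -0.426 0 0 0 0")

```text
time: 17.65
tool_pos: [490.7, -152.2, 225.6]
tcp_rot: [-3.139, -0.001, 1.683]
contact_force: [0.2, 0.2, -0.7]
grip_width: 55.4
finger_force: 0.0
```

step_arm(series="-0.2 -0.966 -0.426 0 0 0 0;-0.2 -0.966 -0.426 0 0 0 0;-0.2 -0.966 -0.426 0 0 0 0")

```text
time: 17.95
tool_pos: [466.1, -232.7, 225.7]
tcp_rot: [-3.14, -0.001, 1.683]
contact_force: [0.8, 0.8, 0.2]
grip_width: 55.1
finger_force: 0.0
```

step_arm(series="-0.2 -0.966 -0.426 0 0 0 0.252;-0.2 -0.966 -0.426 0 0 0 0.252;-0.2 -0.966 -0.426 0 0 0 0.252;-0.2 -0.966 -0.426 0 0 0 0.252;-0.2 -0.966 -0.426 0 0 0 0.252;-0.2 -0.966 -0.426 0 0 0 0.252;-0.2 -0.966 -0.426 0 0 0 0.252;-0.2 -0.966 -0.426 0 0 0 0.252;-0.2 -0.966 -0.426 0 0 0 0.252;-0.2 -0.966 -0.426 0 0 0 0.252;-0.2 -0.966 -0.426 0 0 0 0.252;-0.2 -0.966 -0.426 0 0 0 0.252;-0.2 -0.966 -0.426 0 0 0 0.252")

```text
time: 19.25
tool_pos: [442.1, -310.6, 226.4]
tcp_rot: [-3.14, 0.0, 0.106]
contact_force: [0.7, 0.3, 1.6]
grip_width: 54.6
finger_force: 0.0
```

```bash
python3 - <<'E'
from h import *
o=obs();print(o['time'],o['tool_pos'],o['tcp_rot'])
c=cam('wrist');P=cloud(c);X,Y,Z=P[...,0],P[...,1],P[...,2];save(c,'w6',s=1.4)
for t,z in (('magazine',0),('tongue',22),('pusher_knob',50),('coupon1',40)):
    for r in models.pinpoint(c,t)[:2]: print(t,round(r['p'],2),np.round(r['position']),atz(c,r['position'],z).round(1))
blob(c,P,(Z>56)&(Z<68)&(X<430),'knob')
blob(c,P,(Z>15)&(Z<24)&(X>530),'tongue')
blob(c,P,(Z>8)&(Y<-250),'all')
E
```

```text
19.25 [ 442.14170072 -310.61226857  226.44934835] [-3.14030252e+00  3.99159993e-04  1.05767479e-01]
magazine 0.84 [280. 132.] [ 504.3 -311.4    0. ]
tongue 0.83 [280.  76.] [ 564.7 -304.2   22. ]
pusher_knob 0.84 [277. 241.] [ 382.4 -320.5   50. ]
tongue 1103 [ 566.2 -303.8] [67.5 17.6] 0.104 20.8 [280.  73.]
tongue 330 [ 562.1 -598.1] [69.9  3.4] -0.405 19.3 [538. 108.]
tongue 201 [ 605.1 -117. ] [32.6 14.2] -0.971 19.5 [108.  13.]
all 78551 [ 325.9 -489.4] [554.5 121. ] 0.86 318.5 [297. 343.]
all 6922 [ 482.  -311.8] [242.5  49.2] 0.092 28.9 [278. 158.]
all 2654 [ 540.7 -609. ] [115.7  57.4] 0.355 28.0 [542. 127.]
all 1026 [ 481.4 -596.8] [82.4 37.1] 1.169 63.4 [538. 194.]
```

View pics/w6.png

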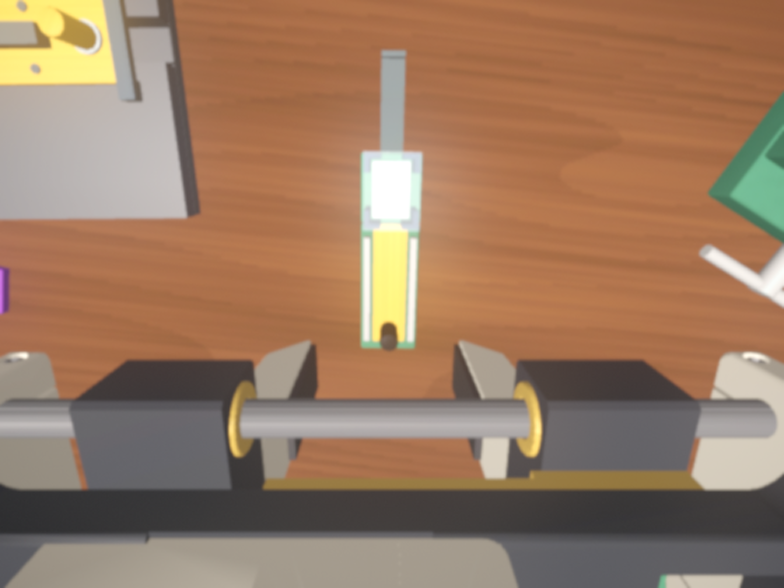

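step_arm(series="-0.2 -0.755 0.044 0.4 0 0 0.0018;-0.2 -0.755 0.044 0.8 0 0 0.0018;-0.2 -0.755 0.044 0.8 0 0 0.0018;-0.2 -0.755 0.044 0.8 0 0 0.0018")

```text
time: 19.9
tool_pos: [381.8, -322.3, 163.6]
tcp_rot: [-3.141, -0.0, 0.089]
contact_force: [0.3, -0.4, -0.6]
grip_width: 55.1
finger_force: 0.0
```

step_arm(series="-0.2 0 0 0.8 0 0 0;-0.2 0 0 0.8 0 0 0;-0.2 0 0 0.8 0 0 0;-0.2 0 0 0.8 0 0 0")

```text
time: 20.3
tool_pos: [383.2, -323.0, 100.9]
tcp_rot: [3.139, -0.002, 0.091]
contact_force: [0.8, -0.4, -0.2]
grip_width: 55.3
finger_force: 0.0
```

```bash
python3 - <<'E'
from h import *
c=cam('wrist');P=cloud(c);X,Y,Z=P[...,0],P[...,1],P[...,2]
m=(Z>58)&(Z<68)&(abs(X-382)<18)&(abs(Y+320)<18);print(m.sum(),P[m].min(0),P[m].max(0))
go([382.4,-320.5,36],0.095)
E
```

```text
382 [ 375.87525827 -328.19031297   58.03362476] [ 391.36386756 -312.67718651   64.0461106 ]
t 20.4 at [ 383.2 -323.1  101.1] w 55.0 -> [ 382.4 -320.5   36. ] shares [-0.009 -0.036  0.814] turn [ 0.0005 -0.0004 -0.0006]
```

step_arm(series="-0.2 0 -0.034 0.4 0 0 0;-0.2 0 -0.034 0.81 0 0 0;-0.2 0 -0.034 0.81 0 0 0;-0.2 0 -0.034 0.81 0 0 0;1 0 -0.034 0.81 0 0 0;1 0 -0.034 0.81 0 0 0;1 0 -0.034 0.81 0 0 0;1 0 -0.034 0.81 0 0 0;1 0 -0.034 0.81 0 0 0;1 0 -0.034 0.81 0 0 0")

```text
time: 21.35
tool_pos: [381.4, -320.0, 34.5]
tcp_rot: [3.14, -0.0, 0.091]
contact_force: [-1.0, -3.6, 1.8]
grip_width: 15.2
finger_force: 30.0
```

step_arm(series="1 0.08 0 0 0 0 0;1 0.16 0 0 0 0 0;1 0.24 0 0 0 0 0;1 0.32 0 0 0 0 0;1 0.4 0 0 0 0 0;1 0.48 0 0 0 0 0;1 0.56 0 0 0 0 0;1 0.64 0 0 0 0 0;1 0.72 0 0 0 0 0;1 0.8 0 0 0 0 0;1 0.84 0 0 0 0 0;1 0.84 0 0 0 0 0;1 0.84 0 0 0 0 0")

```text
time: 22.65
tool_pos: [447.4, -313.9, 34.5]
tcp_rot: [3.141, 0.002, 0.091]
contact_force: [-5.1, -3.6, 3.3]
grip_width: 15.3
finger_force: 30.0
```

step_arm(series="1 0.03 0 0 0 0 0;1 0.05 0 0 0 0 0;1 0.05 0 0 0 0 0")

```text
time: 22.95
tool_pos: [449.2, -313.7, 34.5]
tcp_rot: [-3.141, 0.006, 0.091]
contact_force: [-13.9, -5.3, 8.8]
grip_width: 14.9
finger_force: 30.0
```

```bash
python3 - <<'E'
from h import *
c=cam('side');save(c,'s3',(220,100,340,190),6)
E
```

```text
(no output)
```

View pics/s3.png

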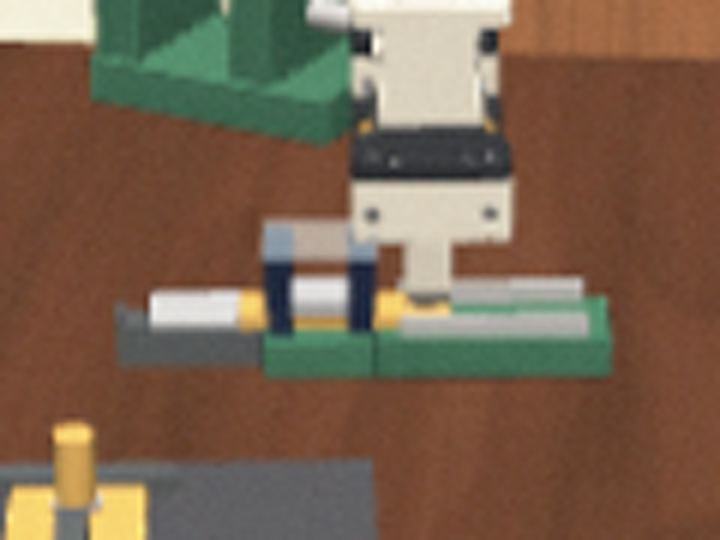

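step_arm(series="1 -0.15 0 0 0 0 0;1 -0.3 0 0 0 0 0;1 -0.45 0 0 0 0 0;1 -0.6 0 0 0 0 0;1 -0.75 0 0 0 0 0;1 -0.88 0 0 0 0 0;1 -0.89 0 0 0 0 0;1 -0.89 0 0 0 0 0;0 -0.89 0 0 0 0 0;0 -0.89 0 0 0 0 0;0 -0.89 0 0 0 0 0;0 -0.89 0 0 0 0 0")

```text
time: 24.2
tool_pos: [381.1, -318.6, 34.1]
tcp_rot: [-3.141, 0.001, 0.091]
contact_force: [0.5, 0.1, 0.3]
grip_width: 42.6
finger_force: 0.0
```

step_arm(series="0 0 0 -0.4 0 0 0;0 0 0 -0.9 0 0 0;0 0 0 -0.9 0 0 0")

```text
time: 24.5
tool_pos: [383.3, -321.1, 110.6]
tcp_rot: [3.135, -0.005, 0.091]
contact_force: [0.7, -0.6, 0.3]
grip_width: 45.8
finger_force: 0.0
```

step_arm(series="0 0.9 0 0 0 0 0;0 0.9 0 0 0 0 0;0 0.9 0 0 0 0 0")

```text
time: 24.8
tool_pos: [455.2, -312.1, 105.7]
tcp_rot: [3.141, -0.001, 0.093]
contact_force: [0.8, 0.9, 0.2]
grip_width: 46.1
finger_force: 0.0
```

step_arm(series="0 0.9 0 0 0 0 0;0 0.9 0 0 0 0 0;0 0.9 0 0 0 0 0;0 0.9 0 0 0 0 0")

```text
time: 25.2
tool_pos: [523.5, -305.7, 105.3]
tcp_rot: [-3.14, 0.002, 0.091]
contact_force: [-0.8, 0.4, 0.4]
grip_width: 45.8
finger_force: 0.0
```

```bash
python3 - <<'E'
from h import *
c=cam('wrist');P=cloud(c);X,Y,Z=P[...,0],P[...,1],P[...,2];save(c,'w7')
F=c['frame'].astype(int)
blob(c,P,(Z>25)&(Z<34)&(X>535)&(X<620)&(abs(Y+303)<30),'coupon')
for r in models.pinpoint(c,'pusher_knob')[:1]: print(atz(c,r['position'],50))
go([565,-303.5,60],0.1)
E
```

```text
coupon 2203 [ 564.4 -303.7] [43.7 30. ] 0.09 28.9 [276. 168.]
t 25.3 at [ 523.2 -306.2  105.8] w 46.2 -> [ 565.  -303.5   60. ] shares [0.525 0.014 0.572] turn [-0.0002  0.0003 -0.0016]
```

step_arm(series="0 0.516 0.016 0 0 0 0;0 0.516 0.016 0.4 0 0 0;0 0.516 0.016 0.7 0 0 0;0 0.516 0.016 0.7 0 0 0;0 0.516 0.016 0.7 0 0 0")

```text
time: 25.8
tool_pos: [565.1, -304.1, 50.7]
tcp_rot: [-3.141, 0.001, 0.089]
contact_force: [-0.4, -0.6, 0.5]
grip_width: 45.8
finger_force: 0.0
```

step_arm(series="0 0 0 0.2 0 0 0;0 0 0 0.42 0 0 0;0 0 0 0.42 0 0 0;0 0 0 0.42 0 0 0;1 0 0 0.42 0 0 0;1 0 0 0.42 0 0 0;1 0 0 0.42 0 0 0;1 0 0 0.42 0 0 0;1 0 0 0.42 0 0 0")

```text
time: 26.7
tool_pos: [566.4, -304.1, 17.8]
tcp_rot: [3.14, -0.001, 0.09]
contact_force: [-0.9, 0.9, 6.5]
grip_width: 29.4
finger_force: 30.0
```

step_arm(series="1 0 0 -0.3 0 0 0;1 0 0 -0.8 0 0 0;1 0 0 -0.8 0 0 0;1 0 0 -0.8 0 0 0")

```text
time: 27.1
tool_pos: [566.2, -303.9, 81.5]
tcp_rot: [3.14, -0.001, 0.09]
contact_force: [0.2, 0.5, -0.9]
grip_width: 29.7
finger_force: 30.0
```

```bash
python3 - <<'E'
from h import *
go(rail(30,90),SY)
E
```

```text
t 27.1 at [ 566.2 -303.9   81.5] w 29.7 -> [564.7 102.3  90. ] shares [ 0.44  -5.059 -0.112] turn [ 0.0003 -0.     -0.2538]
```

step_arm(series="1 0.08 -0.5 -0.5 0 0 0;1 0.08 -1 -0.5 0 0 0;1 0.08 -1 -0.5 0 0 0")

```text
time: 27.4
tool_pos: [564.4, -218.5, 120.3]
tcp_rot: [-3.139, 0.002, 0.094]
contact_force: [-0.2, 0.3, -0.4]
grip_width: 29.6
finger_force: 30.0
```

step_arm(series="1 0.09 -0.5 0 0 0 0;1 0.09 -1 0 0 0 0;1 0.09 -1 0 0 0 0")

```text
time: 27.7
tool_pos: [563.4, -138.6, 118.8]
tcp_rot: [-3.138, 0.004, 0.094]
contact_force: [0.1, -0.6, -1.4]
grip_width: 29.9
finger_force: 30.0
```

step_arm(series="1 0.09 -0.5 0 0 0 0;1 0.09 -1 0 0 0 0;1 0.09 -1 0 0 0 0")

```text
time: 28.0
tool_pos: [563.6, -59.2, 119.1]
tcp_rot: [-3.139, 0.004, 0.094]
contact_force: [-0.6, 0.3, -0.2]
grip_width: 29.5
finger_force: 30.0
```

step_arm(series="1 0.09 -0.5 0 0 0 0;1 0.09 -1 0 0 0 0;1 0.09 -1 0 0 0 0")

```text
time: 28.3
tool_pos: [563.9, 20.4, 119.4]
tcp_rot: [-3.14, 0.003, 0.094]
contact_force: [-0.2, -0.5, -0.8]
grip_width: 29.8
finger_force: 30.0
```

step_arm(series="1 0.09 -0.5 0 0 0 -0.2538;1 0.09 -1 0 0 0 -0.2538;1 0.09 -1 0 0 0 -0.2538;1 0.09 -1 0 0 0 -0.2538;1 0.09 -1 0 0 0 -0.2538;1 0.09 -1 0 0 0 -0.2538;1 0.09 -1 0 0 0 -0.2538;1 0.09 -1 0 0 0 -0.2538;1 0.09 -1 0 0 0 -0.2538;1 0.09 -1 0 0 0 -0.2538;1 0.09 -1 0 0 0 -0.2538;1 0.09 -1 0 0 0 -0.2538;1 0.09 -1 0 0 0 -0.2538")

```text
time: 29.6
tool_pos: [564.9, 96.6, 120.0]
tcp_rot: [-3.14, 0.0, 1.682]
contact_force: [1.0, 0.0, -0.6]
grip_width: 29.4
finger_force: 30.0
```

```bash
python3 - <<'E'
from h import *
go(rail(32,50),SY)
c=cam('wrist');onrail(c);save(c,'w8',s=1.2)
E
```

```text
t 29.6 at [564.9  96.6 120. ] w 29.4 -> [564.5 104.3  50. ] shares [0.096 0.006 0.875] turn [-0.0002  0.0001 -0.0006]
rail s 88.9 x 1.0 size 46.1 30.0 dyaw 0.001 z 56.9 spread [55.5 58.2]
```

View pics/w8.png

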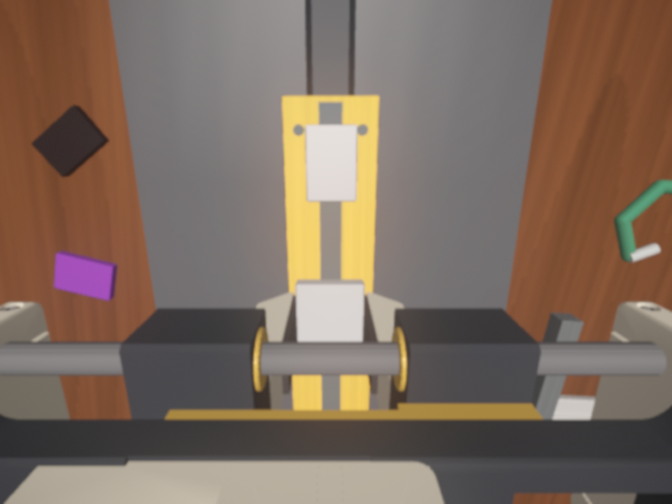

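step_arm(series="1 0.096 -0.01 0.4 0 0 0;1 0.096 -0.01 0.8 0 0 0;1 0.096 -0.01 0.87 0 0 0;1 0.096 -0.01 0.87 0 0 0;1 0.096 -0.01 0.87 0 0 0")

```text
time: 30.15
tool_pos: [564.3, 105.1, 52.4]
tcp_rot: [3.139, 0.0, 1.684]
contact_force: [0.8, 0.3, -0.9]
grip_width: 29.3
finger_force: 30.0
```

step_arm(series="1 0 0 0.02 0 0 0;1 0 0 0.035 0 0 0;1 0 0 0.035 0 0 0;1 0 0 0.035 0 0 0")

```text
time: 30.55
tool_pos: [563.3, 105.3, 48.7]
tcp_rot: [3.141, 0.0, 1.685]
contact_force: [0.4, -0.8, -0.4]
grip_width: 29.6
finger_force: 30.0
```

step_arm(series="1 0 0.008 0.02 0 0 0;1 0 0.008 0.03 0 0 0;1 0 0.008 0.03 0 0 0")

```text
time: 30.85
tool_pos: [563.9, 105.4, 45.9]
tcp_rot: [3.142, 0.0, 1.685]
contact_force: [-0.0, -0.0, -1.1]
grip_width: 29.3
finger_force: 30.0
```

step_arm(series="1 0 0 0.012 0 0 0;1 0 0 0.012 0 0 0;1 0 0 0.012 0 0 0")

```text
time: 31.15
tool_pos: [563.9, 105.4, 45.8]
tcp_rot: [3.141, 0.0, 1.685]
contact_force: [-2.1, 0.1, 7.0]
grip_width: 29.5
finger_force: 30.0
```

step_arm(series="0.1 0 0 0 0 0 0;0.1 0 0 0 0 0 0;0.1 0 0 0 0 0 0;0.1 0 0 -0.4 0 0 0;0.1 0 0 -0.95 0 0 0;0.1 0 0 -0.95 0 0 0;0.1 0 0 -0.95 0 0 0")

```text
time: 31.85
tool_pos: [564.4, 105.4, 121.8]
tcp_rot: [3.139, 0.0, 1.685]
contact_force: [-0.0, -0.2, -0.8]
grip_width: 41.5
finger_force: 0.0
```

```bash
python3 - <<'E'
from h import *
go([382.5,-321,110],.092)
c=cam('wrist');onrail(c)
E
```

```text
t 31.9 at [564.4 105.4 121.8] w 41.5 -> [ 382.5 -321.   110. ] shares [-5.036 -2.867  0.142] turn [ 0.0003 -0.0003  0.2535]
rail s 88.9 x 1.0 size 46.3 30.0 dyaw -0.001 z 56.9 spread [55.4 58.2]
rail s 28.3 x 0.1 size 48.7 30.0 dyaw 0.003 z 57.0 spread [55.3 58.2]
```

Two on, both level. Back to the pusher.

step_arm(series="-0.2 -0.84 -0.478 0 0 0 0;-0.2 -0.84 -0.478 0 0 0 0;-0.2 -0.84 -0.478 0 0 0 0")

```text
time: 32.2
tool_pos: [531.3, 31.9, 119.2]
tcp_rot: [-3.137, -0.0, 1.682]
contact_force: [-0.5, 0.4, 0.2]
grip_width: 54.7
finger_force: 0.0
```

step_arm(series="-0.2 -0.84 -0.478 0 0 0 0;-0.2 -0.84 -0.478 0 0 0 0;-0.2 -0.84 -0.478 0 0 0 0")

```text
time: 32.5
tool_pos: [501.8, -38.6, 119.8]
tcp_rot: [-3.139, -0.0, 1.682]
contact_force: [-0.2, -0.3, -0.1]
grip_width: 54.8
finger_force: 0.0
```

step_arm(series="-0.2 -0.84 -0.478 0 0 0 0;-0.2 -0.84 -0.478 0 0 0 0;-0.2 -0.84 -0.478 0 0 0 0")

```text
time: 32.8
tool_pos: [472.2, -109.3, 120.1]
tcp_rot: [-3.14, -0.0, 1.682]
contact_force: [-0.6, 0.1, -0.7]
grip_width: 55.4
finger_force: 0.0
```

step_arm(series="-0.2 -0.84 -0.478 0 0 0 0;-0.2 -0.84 -0.478 0 0 0 0;-0.2 -0.84 -0.478 0 0 0 0")

```text
time: 33.1
tool_pos: [442.4, -180.2, 120.4]
tcp_rot: [-3.141, -0.0, 1.683]
contact_force: [0.3, 0.2, 0.8]
grip_width: 54.7
finger_force: 0.0
```

step_arm(series="-0.2 -0.84 -0.478 0 0 0 0;-0.2 -0.84 -0.478 0 0 0 0;-0.2 -0.84 -0.478 0 0 0 0")

```text
time: 33.4
tool_pos: [412.5, -251.3, 120.5]
tcp_rot: [3.142, 0.0, 1.683]
contact_force: [0.3, 1.3, 0.9]
grip_width: 55.1
finger_force: 0.0
```

step_arm(series="-0.2 -0.84 -0.478 0 0 0 0.2535;-0.2 -0.84 -0.478 0 0 0 0.2535;-0.2 -0.84 -0.478 0 0 0 0.2535;-0.2 -0.84 -0.478 0 0 0 0.2535;-0.2 -0.84 -0.478 0 0 0 0.2535;-0.2 -0.84 -0.478 0 0 0 0.2535;-0.2 -0.84 -0.478 0 0 0 0.2535;-0.2 -0.84 -0.478 0 0 0 0.2535;-0.2 -0.84 -0.478 0 0 0 0.2535;-0.2 -0.84 -0.478 0 0 0 0.2535;-0.2 -0.84 -0.478 0 0 0 0.2535;-0.2 -0.84 -0.478 0 0 0 0.2535;-0.2 -0.84 -0.478 0 0 0 0.2535")

```text
time: 34.7
tool_pos: [382.8, -320.1, 120.7]
tcp_rot: [-3.141, 0.0, 0.096]
contact_force: [0.0, 1.0, -0.4]
grip_width: 54.8
finger_force: 0.0
```

```bash
python3 - <<'E'
from h import *
go([382.5,-320.5,35],.092)
c=cam('wrist');P=cloud(c);X,Y,Z=P[...,0],P[...,1],P[...,2];save(c,'w9',s=1.2)
m=(Z>58)&(Z<68)&(abs(X-382)<18)&(abs(Y+320)<18);print(m.sum(),P[m].min(0),P[m].max(0))
c=cam('side');save(c,'s4',(230,120,330,180),6)
E
```

```text
t 34.7 at [ 382.8 -320.1  120.7] w 54.8 -> [ 382.5 -320.5   35. ] shares [-0.004  0.006  1.071] turn [-0.0001  0.      0.0007]
322 [ 376.26310727 -327.95907907   58.05908735] [ 391.39717175 -312.55953183   64.51255682]
```

View pics/s4.png

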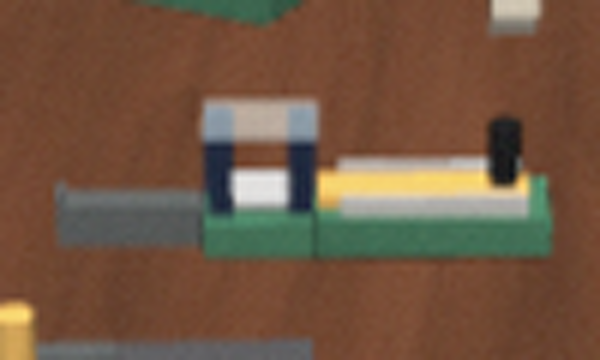

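step_arm(series="-0.2 0 0 0.5 0 0 0;-0.2 0 0 1 0 0 0;-0.2 0 0 1 0 0 0;-0.2 0 0 1 0 0 0")

```text
time: 35.2
tool_pos: [381.9, -321.2, 41.2]
tcp_rot: [-3.141, 0.001, 0.093]
contact_force: [0.0, 0.7, -0.2]
grip_width: 54.9
finger_force: 0.0
```

step_arm(series="-0.2 0 0 0.07 0 0 0;-0.2 0 0 0.07 0 0 0;1 0 0 0.07 0 0 0;1 0 0 0.07 0 0 0;1 0 0 0.07 0 0 0;1 0 0 0.07 0 0 0;1 0 0 0.07 0 0 0;1 0 0 0.07 0 0 0;1 0 0 0.07 0 0 0")

```text
time: 36.1
tool_pos: [381.7, -320.1, 35.3]
tcp_rot: [-3.139, 0.001, 0.092]
contact_force: [1.1, 4.9, 3.4]
grip_width: 15.5
finger_force: 30.0
```

step_arm(series="1 0.08 0 0 0 0 0;1 0.16 0 0 0 0 0;1 0.24 0 0 0 0 0;1 0.32 0 0 0 0 0;1 0.4 0 0 0 0 0;1 0.48 0 0 0 0 0;1 0.56 0 0 0 0 0;1 0.64 0 0 0 0 0;1 0.72 0 0 0 0 0;1 0.8 0 0 0 0 0;1 0.84 0 0 0 0 0;1 0.84 0 0 0 0 0;1 0.84 0 0 0 0 0")

```text
time: 37.4
tool_pos: [447.4, -314.0, 35.3]
tcp_rot: [-3.139, 0.003, 0.093]
contact_force: [-6.6, 3.9, 7.2]
grip_width: 15.1
finger_force: 30.0
```

step_arm(series="1 0.03 0 0 0 0 0;1 0.05 0 0 0 0 0;1 0.05 0 0 0 0 0")

```text
time: 37.7
tool_pos: [449.5, -313.7, 35.2]
tcp_rot: [-3.138, 0.007, 0.093]
contact_force: [-14.5, 1.9, 10.3]
grip_width: 15.7
finger_force: 30.0
```

step_arm(series="1 -0.15 0 0 0 0 0;1 -0.3 0 0 0 0 0;1 -0.45 0 0 0 0 0;1 -0.6 0 0 0 0 0;1 -0.75 0 0 0 0 0;1 -0.88 0 0 0 0 0;1 -0.89 0 0 0 0 0;1 -0.89 0 0 0 0 0;0 -0.89 0 0 0 0 0;0 -0.89 0 0 0 0 0;0 -0.89 0 0 0 0 0;0 -0.89 0 0 0 0 0")

```text
time: 38.9
tool_pos: [382.0, -321.6, 35.3]
tcp_rot: [3.141, -0.0, 0.092]
contact_force: [0.5, -1.0, 0.9]
grip_width: 42.5
finger_force: 0.0
```

step_arm(series="0 0 0 -0.4 0 0 0;0 0 0 -0.9 0 0 0;0 0 0 -0.9 0 0 0")

```text
time: 39.2
tool_pos: [384.0, -323.8, 111.8]
tcp_rot: [3.134, -0.005, 0.092]
contact_force: [0.3, 0.0, 0.5]
grip_width: 45.8
finger_force: 0.0
```

step_arm(series="0 0.9 0 0 0 0 0;0 0.9 0 0 0 0 0;0 0.9 0 0 0 0 0")

```text
time: 39.5
tool_pos: [455.8, -314.4, 106.8]
tcp_rot: [3.141, -0.001, 0.094]
contact_force: [0.1, 0.2, -1.0]
grip_width: 46.1
finger_force: 0.0
```

step_arm(series="0 0.9 0 0 0 0 0;0 0.9 0 0 0 0 0;0 0.9 0 0 0 0 0;0 0.9 0 0 0 0 0")

```text
time: 39.9
tool_pos: [524.1, -307.8, 106.4]
tcp_rot: [-3.141, 0.002, 0.093]
contact_force: [-0.3, 0.5, -0.4]
grip_width: 46.0
finger_force: 0.0
```

```bash
python3 - <<'E'
from h import *
c=cam('wrist');P=cloud(c);X,Y,Z=P[...,0],P[...,1],P[...,2]
blob(c,P,(Z>25)&(Z<34)&(X>535)&(X<620)&(abs(Y+303)<30),'coupon')
go([564.5,-303.7,16.5],0.092)
c=cam('side');save(c,'s5',(230,120,330,180),6)
E
```

```text
coupon 2194 [ 564.7 -303.7] [43.7 30. ] 0.092 28.9 [274. 168.]
t 40.0 at [ 523.8 -308.   106.6] w 46.2 -> [ 564.5 -303.7   16.5] shares [ 0.514 -0.005  1.126] turn [-0.0002  0.0003  0.    ]
```

View pics/s5.png

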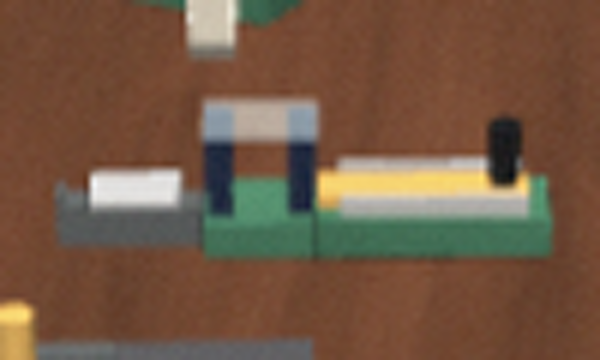

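step_arm(series="0 0.51 -0.005 0 0 0 0;0 0.51 -0.005 0.4 0 0 0;0 0.51 -0.005 0.7 0 0 0;0 0.51 -0.005 0.7 0 0 0;0 0.51 -0.005 0.7 0 0 0")

```text
time: 40.5
tool_pos: [565.1, -304.3, 51.7]
tcp_rot: [-3.141, 0.001, 0.091]
contact_force: [-0.6, -0.1, -0.2]
grip_width: 46.0
finger_force: 0.0
```

step_arm(series="0 0 0 0.2 0 0 0;0 0 0 0.42 0 0 0;0 0 0 0.42 0 0 0;0 0 0 0.42 0 0 0;1 0 0 0.42 0 0 0;1 0 0 0.42 0 0 0;1 0 0 0.42 0 0 0;1 0 0 0.42 0 0 0;1 0 0 0.42 0 0 0")

```text
time: 41.4
tool_pos: [566.3, -304.3, 18.9]
tcp_rot: [3.14, -0.001, 0.092]
contact_force: [-0.5, 0.2, 6.9]
grip_width: 29.8
finger_force: 30.0
```

step_arm(series="1 0 0 -0.3 0 0 0;1 0 0 -0.8 0 0 0;1 0 0 -0.8 0 0 0;1 0 0 -0.8 0 0 0")

```text
time: 41.8
tool_pos: [566.2, -304.1, 82.5]
tcp_rot: [3.14, -0.001, 0.092]
contact_force: [-1.4, -0.7, -1.8]
grip_width: 29.4
finger_force: 30.0
```

step_arm(series="1 0.08 -0.5 -0.5 0 0 0;1 0.08 -1 -0.5 0 0 0;1 0.08 -1 -0.5 0 0 0")

```text
time: 42.1
tool_pos: [564.2, -218.6, 121.4]
tcp_rot: [-3.139, 0.002, 0.096]
contact_force: [-0.8, -0.7, -0.9]
grip_width: 29.4
finger_force: 30.0
```

step_arm(series="1 0.09 -0.5 0 0 0 0;1 0.09 -1 0 0 0 0;1 0.09 -1 0 0 0 0")

```text
time: 42.4
tool_pos: [563.0, -138.8, 119.8]
tcp_rot: [-3.138, 0.004, 0.096]
contact_force: [1.0, 0.2, -1.8]
grip_width: 29.4
finger_force: 30.0
```

step_arm(series="1 0.09 -0.5 0 0 0 0;1 0.09 -1 0 0 0 0;1 0.09 -1 0 0 0 0")

```text
time: 42.7
tool_pos: [563.0, -59.4, 120.1]
tcp_rot: [-3.139, 0.004, 0.096]
contact_force: [-0.8, -0.4, -0.9]
grip_width: 29.3
finger_force: 30.0
```

step_arm(series="1 0.09 -0.5 0 0 0 0;1 0.09 -1 0 0 0 0;1 0.09 -1 0 0 0 0")

```text
time: 43.0
tool_pos: [563.2, 20.2, 120.4]
tcp_rot: [-3.14, 0.003, 0.096]
contact_force: [1.0, -0.8, -1.5]
grip_width: 29.3
finger_force: 30.0
```

step_arm(series="1 0.09 -0.3 0 0 0 -0.2538;1 0.09 -0.3 0 0 0 -0.2538;1 0.09 -0.3 0 0 0 -0.2538;1 0.09 -0.3 0 0 0 -0.2538;1 0.09 -0.3 0 0 0 -0.2538;1 0.09 -0.3 0 0 0 -0.2538;1 0.09 -0.3 0 0 0 -0.2538;1 0.09 -0.3 0 0 0 -0.2538;1 0.09 -0.3 0 0 0 -0.2538;1 0.09 -0.3 0 0 0 -0.2538;1 0.09 -0.3 0 0 0 -0.2538;1 0.09 -0.3 0 0 0 -0.2538;1 0.09 -0.3 0 0 0 -0.2538")

```text
time: 44.3
tool_pos: [569.1, 40.8, 121.0]
tcp_rot: [-3.14, 0.0, 1.683]
contact_force: [0.9, 0.0, -1.6]
grip_width: 29.6
finger_force: 30.0
```

```bash
python3 - <<'E'
from h import *
go(rail(-30,50),SY)
c=cam('wrist');onrail(c);save(c,'w10')
E
```

```text
t 44.3 at [569.1  40.8 121. ] w 29.6 -> [571.5  42.7  50. ] shares [0.021 0.033 0.888] turn [-0.0002  0.     -0.0002]
rail s 90.8 x 0.9 size 46.4 30.1 dyaw -0.003 z 56.9 spread [55.3 58.3]
rail s 29.6 x -0.1 size 46.3 30.0 dyaw 0.001 z 56.9 spread [55.3 58.2]
```

step_arm(series="1 0.02 0.03 0.4 0 0 0;1 0.02 0.03 0.8 0 0 0;1 0.02 0.03 0.87 0 0 0;1 0.02 0.03 0.87 0 0 0;1 0.02 0.03 0.87 0 0 0")

```text
time: 44.85
tool_pos: [572.4, 43.5, 53.4]
tcp_rot: [3.14, 0.0, 1.686]
contact_force: [0.6, 0.5, -0.8]
grip_width: 29.4
finger_force: 30.0
```

step_arm(series="1 0 0 0.02 0 0 0;1 0 0 0.04 0 0 0;1 0 0 0.055 0 0 0;1 0 0 0.055 0 0 0;1 0 0 0.055 0 0 0")

```text
time: 45.35
tool_pos: [571.4, 43.7, 47.9]
tcp_rot: [3.141, 0.0, 1.687]
contact_force: [-0.5, 0.3, -1.1]
grip_width: 29.6
finger_force: 30.0
```

step_arm(series="1 0 0 0.014 0 0 0;1 0 0 0.014 0 0 0;1 0 0 0.014 0 0 0")

```text
time: 45.65
tool_pos: [571.6, 43.7, 46.9]
tcp_rot: [3.141, 0.0, 1.687]
contact_force: [-1.0, -0.1, 1.9]
grip_width: 29.6
finger_force: 30.0
```

step_arm(series="0.1 0 0 0 0 0 0;0.1 0 0 0 0 0 0;0.1 0 0 0 0 0 0;0.1 0 0 -0.4 0 0 0;0.1 0 0 -0.95 0 0 0;0.1 0 0 -0.95 0 0 0;0.1 0 0 -0.95 0 0 0")

```text
time: 46.35
tool_pos: [571.9, 43.7, 123.5]
tcp_rot: [3.139, 0.0, 1.687]
contact_force: [0.3, -0.1, -0.1]
grip_width: 41.2
finger_force: 0.0
```

step_arm(series="0 -0.75 0 -0.2 0 0 0;0 -0.75 0 -0.2 0 0 0;0 -0.75 0 -0.2 0 0 0")

```text
time: 46.65
tool_pos: [578.1, -17.5, 137.7]
tcp_rot: [-3.14, -0.0, 1.684]
contact_force: [-0.3, 0.1, -0.7]
grip_width: 46.0
finger_force: 0.0
```

step_arm(series="0 -0.75 0 0 0 0 0;0 -0.75 0 0 0 0 0;0 -0.75 0 0 0 0 0;0 -0.75 0 0 0 0 0")

```text
time: 47.05
tool_pos: [584.7, -74.1, 137.7]
tcp_rot: [-3.14, -0.001, 1.687]
contact_force: [-0.4, 0.5, -0.0]
grip_width: 45.9
finger_force: 0.0
```

```bash
python3 - <<'E'
from h import *
go(rail(-152,46),SY)
c=cam('wrist');onrail(c);save(c,'w11')
P=cloud(c);X,Y,Z=P[...,0],P[...,1],P[...,2]
m=(Z>66)&(Z<76)&(abs(X-585)<20)&(abs(Y+78)<20);print(m.sum(),P[m].min(0),P[m].max(0))
E
```

```text
t 47.0 at [584.7 -74.1 137.7] w 45.9 -> [585.4 -78.5  46. ] shares [-0.057  0.005  1.146] turn [-0.0003 -0.0002  0.0003]
rail s -30.5 x 0.4 size 46.7 30.0 dyaw 0.001 z 56.9 spread [55.4 58.3]
392 [577.14047771 -87.52040309  66.16585518] [594.65066305 -69.91192171  72.89021876]
```

View pics/w11.png

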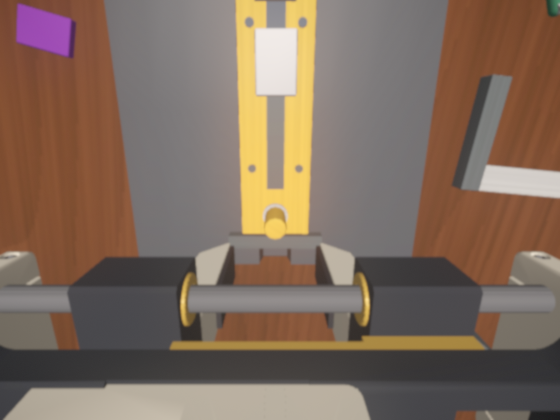

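```bash
python3 - <<'E'
from h import *
for n in ('scene','side'):
    c=cam(n);print(n);onrail(c);save(c,n+'6',(230,180,380,290) if n=='scene' else (180,150,330,300),4)
E
```

```text
scene
rail s -1971.9 x -1675.5 size 357.5 45.4 dyaw 1.482 z 51.9 spread [40.3 63.7]
rail s -31.1 x 0.3 size 44.2 34.5 dyaw -0.079 z 58.6 spread [54.6 60.4]
rail s 30.3 x 0.0 size 44.7 32.7 dyaw 0.105 z 58.2 spread [54.5 60.8]
rail s -564.1 x 165.7 size 161.0 33.1 dyaw -0.224 z 49.9 spread [41.4 57.8]
rail s 609.9 x -40.8 size 62.0 22.5 dyaw 0.584 z 51.6 spread [40.3 64.4]
side
rail s -2259.4 x 842.6 size 1031.1 79.7 dyaw 1.454 z 52.8 spread [41.8 64.4]
rail s -2005.1 x -1342.6 size 278.7 62.9 dyaw 1.41 z 53.2 spread [41.7 64.4]
rail s -6.3 x -0.5 size 131.5 29.4 dyaw 0.009 z 58.2 spread [51.2 60.7]
rail s 225.7 x -107.3 size 52.1 39.4 dyaw 0.071 z 45.6 spread [41.4 64. ]
```

View pics/scene6.png

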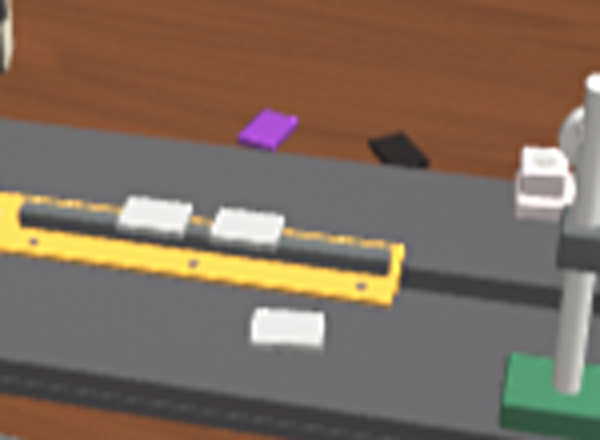

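```bash
python3 - <<'E'
from h import *
c=cam('scene');P=cloud(c);F=c['frame'].astype(int);Z=P[...,2]
blob(c,P,(F.min(2)>150)&(Z>32)&(Z<44)&(abs(P[...,0]-620)<80)&(abs(P[...,1]-130)<90),'c')
p=atz(c,(302,260),38);print(p)
go([p[0],p[1]-45,190],1.67)
E
```

```text
c 160 [630.2 152.1] [42.  33.9] -1.261 38.4 [302. 261.]
[625.44619364 152.00935925  38.        ]
t 47.2 at [585.2 -74.1 138.5] w 46.0 -> [625.4 107.  190. ] shares [ 2.189  0.766 -0.643] turn [-0.     -0.      0.0029]
```

step_arm(series="-0.2 0.73 0.25 -0.22 0 0 0;-0.2 0.73 0.25 -0.22 0 0 0;-0.2 0.73 0.25 -0.22 0 0 0")

```text
time: 47.55
tool_pos: [599.0, -12.5, 157.0]
tcp_rot: [3.14, 0.0, 1.691]
contact_force: [0.5, -0.9, 1.0]
grip_width: 55.2
finger_force: 0.0
```

step_arm(series="-0.2 0.73 0.25 -0.22 0 0 0;-0.2 0.73 0.25 -0.22 0 0 0;-0.2 0.73 0.25 -0.22 0 0 0")

```text
time: 47.85
tool_pos: [611.7, 46.5, 174.1]
tcp_rot: [3.141, 0.0, 1.69]
contact_force: [-0.1, -0.6, -0.2]
grip_width: 55.0
finger_force: 0.0
```

step_arm(series="-0.2 0.73 0.25 -0.22 0 0 0;-0.2 0.73 0.25 -0.22 0 0 0;-0.2 0.73 0.25 -0.22 0 0 0;-0.2 0.73 0.25 -0.22 0 0 0;-0.2 0.73 0.25 -0.22 0 0 0")

```text
time: 48.35
tool_pos: [624.1, 103.6, 190.6]
tcp_rot: [-3.14, 0.001, 1.685]
contact_force: [-0.8, -1.2, 0.5]
grip_width: 55.4
finger_force: 0.0
```

```bash
python3 - <<'E'
from h import *
o=obs();c=cam('wrist');P=cloud(c);F=c['frame'].astype(int);Z=P[...,2];onrail(c)
blob(c,P,(F.min(2)>130)&(Z>34)&(Z<44)&(abs(P[...,0]-630)<50)&(abs(P[...,1]-150)<60),'c')
go([628,152,33],SY);save(c,'w12')
E
```

```text
rail s 196.7 x -104.3 size 39.3 4.2 dyaw -1.491 z 42.8 spread [41.  45.5]
rail s 28.7 x -0.1 size 47.7 30.1 dyaw -0.002 z 57.0 spread [54.8 58.3]
rail s -31.0 x 0.5 size 43.6 30.3 dyaw 0.002 z 56.9 spread [54.3 58.3]
c 1309 [629.9 152.1] [43.9 29.9] -1.332 36.9 [286. 148.]
t 48.4 at [624.2 103.7 190.8] w 55.1 -> [628 152  33] shares [0.595 0.119 1.972] turn [-0.0002  0.0001  0.    ]
```

step_arm(series="0.18 0.593 0.139 0.95 0 0 -0.0199;0.18 0.593 0.139 0.95 0 0 -0.0199;0.18 0.593 0.139 0.95 0 0 -0.0199;0.18 0.593 0.139 0.95 0 0 -0.0199;0.18 0.593 0.139 0.95 0 0 -0.0199")

```text
time: 48.9
tool_pos: [631.3, 152.7, 117.2]
tcp_rot: [3.139, 0.001, 1.811]
contact_force: [-0.0, 0.2, -0.3]
grip_width: 37.8
finger_force: 0.0
```

step_arm(series="0.18 0 0 0.5 0 0 0;0.18 0 0 0.75 0 0 0;0.18 0 0 0.75 0 0 0;0.18 0 0 0.75 0 0 0;0.18 0 0 0.75 0 0 0")

```text
time: 49.4
tool_pos: [631.7, 153.6, 58.0]
tcp_rot: [3.137, 0.001, 1.811]
contact_force: [-0.2, 0.2, 1.0]
grip_width: 37.7
finger_force: 0.0
```

```bash
python3 - <<'E'
from h import *
go([629.9,152.1,32.2],1.81)
c=cam('wrist');P=cloud(c);F=c['frame'].astype(int);Z=P[...,2]
blob(c,P,(F.min(2)>110)&(Z>34.5)&(Z<44)&(abs(P[...,0]-630)<40)&(abs(P[...,1]-155)<40),'c');save(c,'w13')
E
```

```text
t 49.4 at [631.7 153.6  58. ] w 37.7 -> [629.9 152.1  32.2] shares [-0.013 -0.028  0.322] turn [0.0007 0.0001 0.0002]
c 2997 [630.  152.4] [43.9 30.1] -1.344 37.0 [271. 245.]
```

step_arm(series="0.18 -0.01 -0.02 0.2 0 0 0;0.18 -0.01 -0.02 0.31 0 0 0;0.18 -0.01 -0.02 0.31 0 0 0;0.18 -0.01 -0.02 0.31 0 0 0;0.18 -0.01 -0.02 0.31 0 0 0;1 -0.01 -0.02 0.31 0 0 0;1 -0.01 -0.02 0.31 0 0 0;1 -0.01 -0.02 0.31 0 0 0;1 -0.01 -0.02 0.31 0 0 0;1 -0.01 -0.02 0.31 0 0 0;1 -0.01 -0.02 0.31 0 0 0")

```text
time: 50.55
tool_pos: [629.0, 152.8, 30.8]
tcp_rot: [3.141, 0.0, 1.812]
contact_force: [0.3, 0.9, 2.3]
grip_width: 29.4
finger_force: 30.0
```

step_arm(series="1 0 0 -0.3 0 0 0;1 0 0 -0.8 0 0 0;1 0 0 -0.8 0 0 0;1 0 0 -0.8 0 0 0;1 0 0 -0.8 0 0 0.0199;1 0 0 -0.8 0 0 0.0199;1 0 0 -0.8 0 0 0.0199")

```text
time: 51.25
tool_pos: [628.0, 152.6, 93.1]
tcp_rot: [-3.139, 0.0, 1.69]
contact_force: [-1.3, -0.4, -1.4]
grip_width: 29.5
finger_force: 30.0
```

```bash
python3 - <<'E'
from h import *
go(rail(90.5,53),SY)
E
```

```text
t 51.2 at [628.  152.6  93.1] w 29.5 -> [557.8 162.4  53. ] shares [ 0.226 -0.855  0.504] turn [-0.0004  0.      0.0008]
```

step_arm(series="1 0.226 -0.4 0 0 0 0.0008;1 0.226 -0.855 0 0 0 0.0008;1 0.226 -0.855 0 0 0 0.0008;1 0.226 -0.855 0.2 0 0 0.0008;1 0.226 -0.855 0.4 0 0 0.0008;1 0.226 -0.855 0.4 0 0 0.0008;1 0.226 -0.855 0.4 0 0 0.0008")

```text
time: 51.95
tool_pos: [558.9, 162.7, 62.4]
tcp_rot: [-3.141, 0.0, 1.683]
contact_force: [-0.2, 0.7, -0.4]
grip_width: 29.5
finger_force: 30.0
```

```bash
python3 - <<'E'
from h import *
go(rail(90.5,51),SY)
E
```

```text
t 52.0 at [558.9 162.7  62.4] w 29.5 -> [557.8 162.4  51. ] shares [-0.002 -0.014  0.142] turn [-0.0001  0.     -0.0003]
```

step_arm(series="1 0 -0.014 0.07 0 0 0;1 0 -0.014 0.12 0 0 0;1 0 -0.014 0.135 0 0 0;1 0 -0.014 0.135 0 0 0;1 0 -0.014 0.135 0 0 0")

```text
time: 52.45
tool_pos: [557.8, 162.7, 52.0]
tcp_rot: [3.141, 0.0, 1.682]
contact_force: [-0.3, -0.8, -0.3]
grip_width: 29.4
finger_force: 30.0
```

step_arm(series="1 0 0 0.012 0 0 0;1 0 0 0.012 0 0 0;1 0 0 0.012 0 0 0")

```text
time: 52.75
tool_pos: [557.7, 162.7, 50.9]
tcp_rot: [3.141, 0.0, 1.682]
contact_force: [-0.3, -0.2, -0.4]
grip_width: 29.5
finger_force: 30.0
```

step_arm(series="1 0 0 0.006 0 0 0;1 0 0 0.006 0 0 0;0 0 0 0.006 0 0 0;0 0 0 0.006 0 0 0;0 0 0 0.006 0 0 0;0 0 0 -0.3 0 0 0;0 0 0 -0.95 0 0 0;0 0 0 -0.95 0 0 0;0 0 0 -0.95 0 0 0")

```text
time: 53.65
tool_pos: [558.5, 162.8, 128.2]
tcp_rot: [3.138, -0.0, 1.682]
contact_force: [-1.3, 0.2, -0.1]
grip_width: 46.0
finger_force: 0.0
```

step_arm(series="0 -0.8 0 -0.4 0 0 0;0 -0.8 0 -0.4 0 0 0;0 -0.8 0 -0.4 0 0 0;0 -0.8 0 -0.4 0 0 0")

```text
time: 54.05
tool_pos: [564.1, 99.0, 157.5]
tcp_rot: [-3.139, -0.0, 1.681]
contact_force: [0.2, -0.4, -0.0]
grip_width: 46.0
finger_force: 0.0
```

```bash
python3 - <<'E'
from h import *
go(rail(-152,130),SY)
c=cam('wrist');onrail(c);save(c,'w14')
E
```

```text
t 54.0 at [564.1  99.  157.5] w 46.0 -> [585.4 -78.5 130. ] shares [-2.235  0.023  0.343] turn [-0.0003 -0.0001 -0.0007]
rail s 89.1 x 0.3 size 46.4 29.9 dyaw 0.001 z 56.9 spread [55.3 58.2]
rail s 28.5 x -0.1 size 48.2 29.8 dyaw 0.006 z 56.9 spread [55.1 58.1]
rail s -27.9 x 0.6 size 37.5 29.8 dyaw 0.015 z 56.9 spread [54.7 58.2]
```

step_arm(series="0 -0.75 0.01 0 0 0 0;0 -0.75 0.01 0 0 0 0;0 -0.75 0.01 0 0 0 0")

```text
time: 54.4
tool_pos: [571.8, 39.0, 157.7]
tcp_rot: [-3.14, -0.0, 1.68]
contact_force: [-0.0, 0.0, 0.2]
grip_width: 45.8
finger_force: 0.0
```

step_arm(series="0 -0.75 0.01 0 0 0 0;0 -0.75 0.01 0 0 0 0;0 -0.75 0.01 0 0 0 0")

```text
time: 54.7
tool_pos: [579.5, -20.0, 158.2]
tcp_rot: [-3.141, -0.001, 1.68]
contact_force: [-0.4, -0.1, 0.4]
grip_width: 46.1
finger_force: 0.0
```

step_arm(series="0 -0.73 0 0 0 0 -0.0007;0 -0.73 0 0.35 0 0 -0.0007;0 -0.73 0 0.4 0 0 -0.0007;0 -0.73 0 0.4 0 0 -0.0007;0 -0.73 0 0.4 0 0 -0.0007")

```text
time: 55.2
tool_pos: [586.3, -76.2, 127.5]
tcp_rot: [3.141, -0.0, 1.688]
contact_force: [0.6, 0.4, -0.2]
grip_width: 45.9
finger_force: 0.0
```

```bash
python3 - <<'E'
from h import *
go([585.6,-78.3,46],SY)
E
```

```text
t 55.2 at [586.3 -76.2 127.5] w 45.9 -> [585.6 -78.3  46. ] shares [-0.025 -0.013  1.019] turn [ 0.0001 -0.0001  0.0005]
```

step_arm(series="0 -0.02 -0.01 0.4 0 0 0;0 -0.02 -0.01 0.8 0 0 0;0 -0.02 -0.01 1 0 0 0;0 -0.02 -0.01 1 0 0 0;0 -0.02 -0.01 1 0 0 0;1 -0.02 -0.01 1 0 0 0;1 -0.02 -0.01 1 0 0 0;1 -0.02 -0.01 1 0 0 0;1 -0.02 -0.01 1 0 0 0;1 -0.02 -0.01 1 0 0 0;1 -0.02 -0.01 1 0 0 0;1 -0.02 -0.01 1 0 0 0")

```text
time: 56.4
tool_pos: [585.5, -79.8, 47.4]
tcp_rot: [3.142, 0.0, 1.686]
contact_force: [-2.6, 0.4, 5.6]
grip_width: 16.9
finger_force: 30.0
```

step_arm(series="1 0.01 0 0 0 0 0;1 0.03 0 0 0 0 0;1 0.06 0 0 0 0 0;1 0.1 0 0 0 0 0;1 0.15 0 0 0 0 0;1 0.2 0 0 0 0 0;1 0.25 0 0 0 0 0;1 0.3 0 0 0 0 0;1 0.36 0 0 0 0 0;1 0.42 0 0 0 0 0;1 0.48 0 0 0 0 0;1 0.54 0 0 0 0 0;1 0.6 0 0 0 0 0;1 0.66 0 0 0 0 0;1 0.72 0 0 0 0 0;1 0.77 0 0 0 0 0;1 0.82 0 0 0 0 0;1 0.86 0 0 0 0 0;1 0.88 0 0 0 0 0;1 0.88 0 0 0 0 0")

```text
time: 58.4
tool_pos: [577.5, -9.9, 47.4]
tcp_rot: [3.141, 0.001, 1.686]
contact_force: [-2.1, -1.6, 5.2]
grip_width: 17.2
finger_force: 30.0
```

```bash
python3 - <<'E'
from h import *
go(rail(-2,46),SY)
c=cam('wrist');onrail(c)
c=cam('side');save(c,'s7',(180,150,330,300),4)
E
```

```text
t 58.4 at [577.5  -9.9  47.4] w 17.2 -> [568.3  70.5  46. ] shares [1.012 0.002 0.017] turn [0.0001 0.0001 0.0002]
rail s 29.4 x 0.7 size 30.1 25.6 dyaw 1.561 z 56.9 spread [55.5 58.3]
rail s -72.2 x -17.2 size 12.9 1.3 dyaw 1.563 z 59.4 spread [51.  64.9]
rail s -72.2 x 18.1 size 12.8 1.2 dyaw 1.565 z 59.2 spread [50.7 64.6]
```

View pics/s7.png

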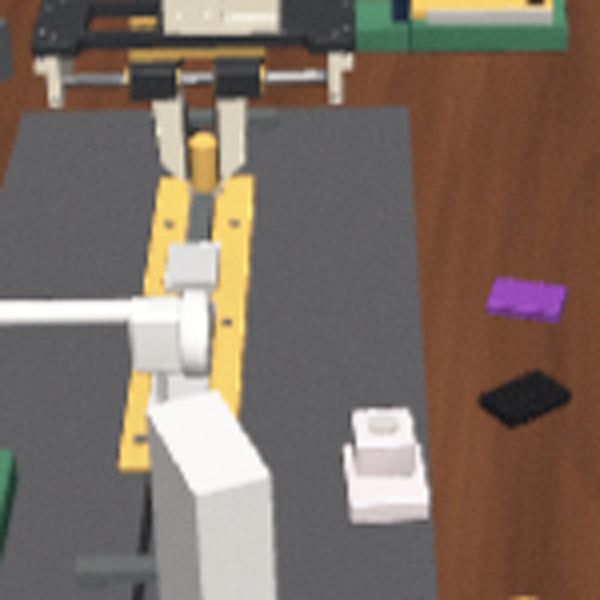

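step_arm(series="1 0.01 0 0 0 0 0;1 0.03 0 0 0 0 0;1 0.06 0 0 0 0 0;1 0.1 0 0 0 0 0;1 0.15 0 0 0 0 0;1 0.2 0 0 0 0 0;1 0.25 0 0 0 0 0;1 0.31 0 0 0 0 0;1 0.37 0 0 0 0 0;1 0.43 0 0 0 0 0;1 0.49 0 0 0 0 0;1 0.55 0 0 0 0 0;1 0.61 0 0 0 0 0;1 0.67 0 0 0 0 0;1 0.73 0 0 0 0 0;1 0.79 0 0 0 0 0;1 0.84 0 0 0 0 0;1 0.88 0 0 0 0 0;1 0.92 0 0 0 0 0;1 0.94 0 0 0 0 0")

```text
time: 60.5
tool_pos: [569.0, 64.7, 47.4]
tcp_rot: [3.141, 0.001, 1.686]
contact_force: [-0.9, -3.4, 5.5]
grip_width: 17.2
finger_force: 30.0
```

step_arm(series="1 0.02 0 0 0 0 0;1 0.04 0 0 0 0 0;1 0.06 0 0 0 0 0;1 0.08 0 0 0 0 0;1 0.08 0 0 0 0 0")

```text
time: 61.0
tool_pos: [568.5, 69.2, 47.4]
tcp_rot: [3.141, 0.003, 1.687]
contact_force: [-1.2, -9.1, 5.7]
grip_width: 17.2
finger_force: 30.0
```

step_arm(series="1 0.02 0 0 0 0 0;1 0.04 0 0 0 0 0;1 0.04 0 0 0 0 0")

```text
time: 61.3
tool_pos: [568.5, 69.4, 47.4]
tcp_rot: [3.141, 0.007, 1.687]
contact_force: [-0.7, -23.2, 4.7]
grip_width: 17.4
finger_force: 30.0
```

step_arm(series="1 -0.02 0 0 0 0 0;0.3 -0.02 0 0 0 0 0;0.3 -0.02 0 0 0 0 0;0.3 -0.02 0 0 0 0 0;0.3 -0.02 0 0 0 0 0;0.3 -0.02 0 -0.3 0 0 0;0.3 -0.02 0 -0.9 0 0 0;0.3 -0.02 0 -0.9 0 0 0;0.3 -0.02 0 -0.9 0 0 0")

```text
time: 62.2
tool_pos: [568.4, 73.2, 120.0]
tcp_rot: [3.139, 0.0, 1.687]
contact_force: [-0.5, -0.6, -1.1]
grip_width: 32.0
finger_force: 0.0
```

step_arm(series="0.3 -0.8 0 -0.7 0 0 0;0.3 -0.8 0 -0.7 0 0 0;0.3 -0.8 0 -0.7 0 0 0")

```text
time: 62.5
tool_pos: [576.7, 6.5, 176.7]
tcp_rot: [3.138, 0.002, 1.684]
contact_force: [0.0, -0.1, -0.5]
grip_width: 32.1
finger_force: 0.0
```

step_arm(series="0.3 -0.4 0 -0.9 0 0 0;0.3 -0.4 0 -0.9 0 0 0;0.3 -0.4 0 -0.9 0 0 0;0.3 -0.4 0 -0.9 0 0 0;0.3 -0.4 0 -0.9 0 0 0")

```text
time: 63.0
tool_pos: [577.8, -21.5, 244.4]
tcp_rot: [-3.138, -0.001, 1.687]
contact_force: [-0.7, 0.1, -0.2]
grip_width: 32.2
finger_force: 0.0
```

```bash
python3 - <<'E'
from h import *
o=obs();print(o['time'],o['tool_pos'])
c=cam('wrist');onrail(c);save(c,'w15');P=cloud(c);X,Y,Z=P[...,0],P[...,1],P[...,2]
m=(Z>66)&(Z<76)&(abs(X-568)<25)&(abs(Y-70)<25);q=P[m];print('knob',len(q),(q.min(0)+q.max(0))/2)
c=cam('scene');onrail(c);save(c,'sc8',(230,180,430,310),3.5)
E
```

```text
63.0 [577.82189167 -21.52609317 244.44588742]
rail s 60.7 x -0.1 size 70.9 13.9 dyaw 0.01 z 48.8 spread [47.3 50.4]
knob 243 [568.71619251  70.02597253  70.72751744]
rail s 118.3 x 1.9 size 43.9 34.8 dyaw 0.01 z 58.4 spread [55.  60.6]
rail s -565.4 x 166.4 size 162.2 32.0 dyaw -0.21 z 49.0 spread [41.1 58.1]
rail s 180.3 x 0.4 size 42.8 31.2 dyaw 0.1 z 58.5 spread [55.  60.7]
rail s 601.8 x -39.9 size 45.9 9.1 dyaw 0.427 z 51.8 spread [41.  63.5]
```

View pics/sc8.png

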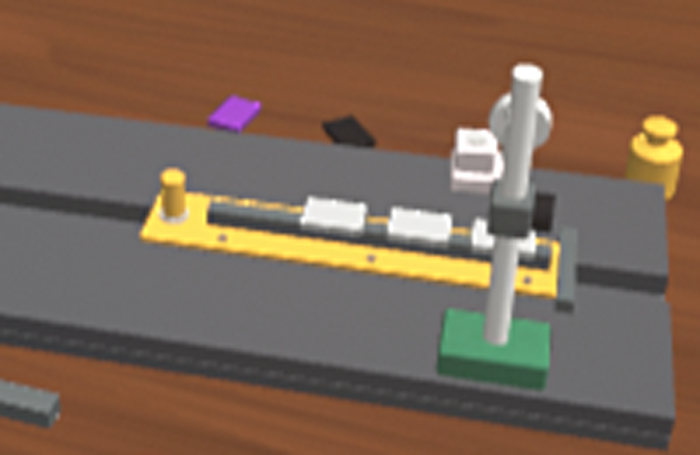

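```bash
python3 -c "
from h import *
print(order.close_job())"
```

```text
the job is handed in; nothing more can be done
None
```

I handed the job in with all three coupons (two from the magazine, one from the slab) level on the rail, the slide home against its stop, and the gripper clear; one coupon had ended up off the rail and was put back before the run home. The judge's result was not shown.

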